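# Load the tile feeder with the terracotta tiles buried in the piles

## Task

Load every terracotta tile on the bench into the spring-loaded feeder, pressing each one down until the two catches have snapped back over it. One terracotta tile is buried in the white pile and one in the grey pile, others may lie loose: each pile must end up standing where it was, with only its own colour, all its tiles flat and squarely on top of each other again. The fired tiles chip, so do not drop or throw them, and leave the other things on the bench alone.

Things in the scene. Friction and masses are not known exactly. Their poses are not given: they have to be found in the camera images.
- feeder: spring-loaded tile feeder, fixed: dark base 110 (x) x 120 (y) x 12 mm, square shaft of bright plates open at the top, 132 mm high in all; origin under its centre, z up. Takes tiles flat in a pile, sides parallel to its x and y; inside 67 (x) by 65 mm (y). Both x faces are open over the middle 44 mm at full height, so fingers holding a tile by its x sides can go down with it
- feeder_mouth (a point): point on the feeder's centre line 100 mm above the table. On each y side a steel leaf catch, 30 mm wide, hangs from a pin 119 mm up and leans inward like a funnel: 78 mm apart at the pins, 54 mm at the tips. A tile set down in it rests level on the leaves with its underside about here. The corner guides on the x sides reach 130 mm up
- feeder_catch (a point): point on the feeder's centre line at the catch tips, 92 mm above the table. A tile pushed down on its middle (about 4 to 8 N) spreads the leaves; once its top face is 2 to 4 mm below this point they snap back over its edges and the platform holds the pile up against the tips: the top tile's top face stays here, underside at 80 mm. A tile not caught rises again
- feeder_platform (a joint): how far the spring-loaded platform in the shaft has been pushed down, m: 0 when empty (its top is then 4 mm below the catch tips), about 0.008 + 0.012 x (n - 1) with n tiles caught, 0.066 at the bottom; spring 5 N at the top, growing by 120 N per m
- white1: bottom tile of the white pile, on the table: cream white; 62 x 62 mm square, 12 mm thick, about 85 g, lightly rounded edges; origin at the centre of its underside, z up through its thickness
- white2: second tile of the white pile, under the terracotta one: cream white; 62 x 62 mm square, 12 mm thick, about 85 g, lightly rounded edges; origin at the centre of its underside, z up through its thickness
- white3: white tile on top of the terracotta one in the white pile: cream white; 62 x 62 mm square, 12 mm thick, about 85 g, lightly rounded edges; origin at the centre of its underside, z up through its thickness
- white4: white tile on top of white3; absent in some runs: cream white; 62 x 62 mm square, 12 mm thick, about 85 g, lightly rounded edges; origin at the centre of its underside, z up through its thickness
- grey1: bottom tile of the grey pile, on the table, under the terracotta one: dark grey; 62 x 62 mm square, 12 mm thick, about 85 g, lightly rounded edges; origin at the centre of its underside, z up through its thickness
- grey2: grey tile on top of the terracotta one in the grey pile: dark grey; 62 x 62 mm square, 12 mm thick, about 85 g, lightly rounded edges; origin at the centre of its underside, z up through its thickness
- grey3: grey tile on top of grey2; absent in some runs: dark grey; 62 x 62 mm square, 12 mm thick, about 85 g, lightly rounded edges; origin at the centre of its underside, z up through its thickness
- terra1: terracotta tile (orange-brown), at the start buried in the white pile; 62 x 62 mm square, 12 mm thick, about 85 g, lightly rounded edges; origin at the centre of its underside, z up through its thickness
- terra2: terracotta tile (orange-brown), at the start buried in the grey pile; 62 x 62 mm square, 12 mm thick, about 85 g, lightly rounded edges; origin at the centre of its underside, z up through its thickness
- terra3: terracotta tile (orange-brown), lying alone on the table; may be absent; 62 x 62 mm square, 12 mm thick, about 85 g, lightly rounded edges; origin at the centre of its underside, z up through its thickness
- terra4: terracotta tile (orange-brown), lying alone on the table; may be absent; 62 x 62 mm square, 12 mm thick, about 85 g, lightly rounded edges; origin at the centre of its underside, z up through its thickness
- jar: bystander: open glass jar, 72 mm across, 100 mm high; origin under its centre
- tub: bystander: white plastic tub of slip, 94 mm across, 84 mm high; origin under its centre
- brush: bystander: brush lying flat, 170 mm long along its x, origin under its middle
- loop_tool: bystander: wooden-handled loop tool lying flat, 165 mm long along its x (from -60 to +103 mm of its origin), 28 mm wide
- rolling_pin: bystander: wooden rolling pin lying behind the feeder, 420 mm long along its x, 48 mm thick; origin under its middle
- underglaze: bystander: small bottle, 44 mm across, 110 mm high; origin under its centre
Things that resemble listed ones, but are neither listed nor needed, are in the scene too. What is shaped like the white4 but green is not meant.

How it is judged:
By the outcome, as a careful person would: the job done as asked, in the order asked, and still so for the second after the job is handed in, with the robot touching nothing.
Of white4, grey3 only 1 to 2 are there at a start; the rules pass over those that are not, and their reading is None.
Of terra3, terra4 only 1 to 2 are there at a start; the rules pass over those that are not, and their reading is None.
At some moment in a run one of terra3, terra4 may be knocked a few centimetres aside while the robot is not near it.
It also fails if it takes over 210 s, if anything falls off the work surface, if the arm or the gripper's body presses on something with over 40 N, if the wrist force passes 120 N, or if a joint passes its speed limit or range.

## Robot

A 7-joint arm with a two-finger parallel gripper is mounted at the origin on the work surface. World frame = base frame: x ahead of the robot, y to its left, z up, the work surface at z = 0. Lengths are in m, angles in rad, forces in N, time in s.
With the tool pointing down it reaches from about 0.4 to 0.85 m from the base axis. Payload 10.4 kg.
Tool frame: the origin (TCP) lies between the finger pads; the fingertips stand 22 mm ahead of it and the grasp point (between the pads) lies 3 mm ahead of it; z points along the fingers, y is the line along which they close (so a half turn about z gives the same grasp; the last joint's range is limited). The gripper opens to 85 mm and grips with 20 to 120 N. Pads are 22 mm wide; open, the fingers measure 114 mm over their backs; the gripper's body (76 mm by 85 mm) begins 54 mm behind the grasp point. The pads swing forward as they close: fully open they stand 13 mm farther back than shut.
Start: joints at [-1.369, 0.332, -0.065, 1.46, 0.022, 1.35, -0.088], TCP at [0.139, 0.609, 0.253] pointing down, gripper open.
Joint ranges: [-2.6, 2.6], [-0.5, 2.12], [-1.47, 1.34], [0.16, 2.42], [-1.27, 4.41], [0.06, 2.06], [-2.6, 2.6]. Speed limits (rad/s): [2.22, 2.22, 2.79, 2.79, 3.14, 3.14, 3.14].

## Interface

Orientations are given as a unit quaternion [x, y, z, w].
In Python, from workcell import manip, camera, ticket, boxes_of, outline_of gives the robot as it stands.
- The arm moves only by the tool carry_out, never from a script. Its argument "deltas" is a list of rows, each a list of 5 numbers: the shift along the tool's x, y, z as a fraction of full scale, then the turn about the tool's z as a fraction of full scale, then the opening, from -1 (shut) to 1 (fully open), so that 0 is half open. In form: [[tx, ty, tz, spin, gripper], ...]. A call has 1 to 20 rows; each row is the pose to reach, as a shift and turn from the pose commanded when the call began, along the tool's axes at that moment; what a row does not reach only later rows make up. Full scale, the value 1, is 150 mm for a shift and 30 degrees for a turn. A row lasts 1/8 s, in which the tool goes at most 62.5 mm and 10.7 degrees, less where a joint would pass 70% of its speed; a pose out of reach is approached as far as the arm can. A call with a number of a shift or a turn outside -1 to 1 is refused whole. A call with a gripper value outside its range is refused whole. The fingers move at their own pace and stop on an object; "force" is the grip in N (left out, the last holds). Time passes only in rows, so rows that repeat a pose let the fingers close. It gives the time, the measured TCP pose, the force, the opening and the grip force at its end, in the units of the state.
- manip.get_obs(): the state, without advancing time (a new reading comes with each control period).
- camera(name): name is "scene" or "top" or "wrist"; returns a dict with "img" (480x640x3 uint8, red, green, blue), "depth" (480x640 float32, m along the optical axis (not along the pixel's ray), 0 where there is no reading), "vertical_fov" (degrees; the focal length in pixels is half the picture's height over the tangent of half this angle, whatever the lens; pixels are square), "cx", "cy" (the principal point, pixels), "R" (3x3) and "t" (3): a world point X has camera coordinates R X + t. Camera axes: x right, y down, z forward; pixel columns grow to the right and rows downward; lengths in m; the calibration is good to about 2 mm. A picture is of the moment at which its call begins.
- ticket.hand_in(): hands the job in; it is judged then, once.
Trained networks look in a picture, given as the dict that the camera call returned (one of the last four; its "shot" number tells which), for a name from the list of things; names that differ only in an ending like _2 or _b are one class to them, and where a whole thing is asked for, a point or a joint stands for the part that bears it (a point fixed in the world has none). Each returns a list of dicts, best first, with "conf" (0 to 1); they miss things now and then, are a little off and sometimes report something else, mostly with a low value. They report only what shows in the picture. A call takes as long as a camera call. They do not tell look-alikes from the thing itself.
- boxes_of(query, picture): "position" ([x, y, z] in m, in world coordinates, good to about 4 mm: the middle of the surface that is visible of it).
- outline_of(query, picture): "region" (480x640 bool, what is visible of it).
The state is a dict: "clock": time; "joint_pos": joint angles; "joint_velocities": joint speeds; "tau": joint torques, N m; "position": TCP position; "ee_rot": TCP orientation; "ft_force": force on the tool from outside, world axes, zero at the start; "torque": the same for the moment, N m; "grip_width": opening from 0.0 (shut) to 1.0 (fully open); "grasp_force": force on a finger pad.
Only numpy, scipy, OpenCV 4.12 (cv2) and the standard library are available. Lean on these libraries where they do the work, as an engineer would, in place of code of your own. Each camera call takes 0.05 s, during which the arm holds its last target. There are 200 camera calls.

## Working session

There is one attempt and no reset: what is moved stays moved. The work goes in short steps, Python scripts to look and compute and a tool call to move; the robot and the scene stay as the last step left them, time stands still between calls to the robot, and variables do not carry over. Pictures are saved under pics/ and viewed, at most 17 in all, crops included, and the job is handed in when it is done.

Besides the shell and the picture viewer there is one more tool, called after "Emit:" by a JSON object that holds its "fn" and its "kwargs", one argument or row to a line. carry_out: Moves the arm, as the interface text tells. Its arguments: {"type":"object","properties":{"deltas":{"type":"array","items":{"type":"array","items":{"type":"number"}}},"force":{"type":"number"}},"required":["deltas"]}

```bash
mkdir -p pics; ls
cat > h.py <<'E'
import numpy as np, cv2
from workcell import manip, camera, ticket, boxes_of, outline_of
from scipy.spatial.transform import Rotation as Ro
def f_of(c): return c["img"].shape[0]/2/np.tan(np.radians(c["vertical_fov"])/2)
def cloud(c):
    d=c["depth"]; f=f_of(c); v,u=np.mgrid[:d.shape[0],:d.shape[1]]
    P=np.stack([(u-c["cx"])/f*d,(v-c["cy"])/f*d,d],-1)
    return (P-np.array(c["t"]))@np.array(c["R"])   # R^T (P-t)
def save(c,n,crop=None,s=1):
    im=c["img"][...,::-1]
    if crop: im=im[crop[1]:crop[3],crop[0]:crop[2]]
    cv2.imwrite("pics/"+n,cv2.resize(im,None,fx=s,fy=s,interpolation=cv2.INTER_CUBIC))
def square(c,mask,zlo,zhi):
    "fit a min-area rectangle in world xy to mask pixels at height range"
    P=cloud(c); m=mask&(P[...,2]>zlo)&(P[...,2]<zhi)&(c["depth"]>0)
    m=cv2.morphologyEx(m.astype(np.uint8),cv2.MORPH_OPEN,np.ones((3,3)))
    n,l,st,_=cv2.connectedComponentsWithStats(m)
    if n<2: return None
    k=1+np.argmax(st[1:,4]); p=P[l==k]
    r=cv2.minAreaRect((p[:,:2]*1000).astype(np.float32))
    return np.round(r[0],1),np.round(r[1],1),round(((r[2]+45)%90)-45,1),round(np.median(p[:,2])*1000,1),int(st[k,4])
E
python3 - <<'E'
from h import *
o=manip.get_obs(); print({k:np.round(v,3) for k,v in o.items()})
print("R",Ro.from_quat(o["ee_rot"]).as_matrix().round(3))
for n in ("scene","top"):
    c=camera(n); save(c,n+"0.png"); print(n,c["vertical_fov"],np.round(c["t"],3),np.round(c["R"],2).tolist())
    for q in ["feeder","white1","grey1","terra1","jar","tub","brush","loop_tool","rolling_pin","underglaze"]:
        for b in boxes_of(q,c): print(q,round(b["conf"],2),np.round(b["position"],3))
E
```

```text
pics
{'clock': np.float64(0.0), 'joint_pos': array([-1.369,  0.333, -0.065,  1.461,  0.022,  1.35 , -0.088]), 'joint_velocities': array([ 0.001,  0.001,  0.   ,  0.003, -0.   , -0.001,  0.001]), 'tau': array([ 0.0000e+00, -6.2545e+01,  4.9000e-02, -3.9159e+01,  1.6000e-02,
        1.0000e-02, -0.0000e+00]), 'position': array([0.139, 0.609, 0.253]), 'ee_rot': array([ 0.112,  0.994, -0.001, -0.   ]), 'ft_force': array([ 0.492, -0.344,  0.242]), 'torque': array([0.031, 0.04 , 0.019]), 'grasp_force': np.float64(0.0), 'grip_width': np.float64(1.0)}
R [[-0.975  0.223 -0.   ]
 [ 0.223  0.975 -0.001]
 [-0.    -0.001 -1.   ]]
scene 52.8467493088143 [ 0.198 -0.299  1.419] [[-0.36, 0.93, 0.02], [0.62, 0.25, -0.74], [-0.7, -0.26, -0.67]]
feeder 0.67 [0.638 0.025 0.054]
white1 0.64 [0.519 0.298 0.056]
white1 0.61 [0.497 0.153 0.013]
white1 0.57 [0.54  0.293 0.006]
white1 0.53 [0.538 0.298 0.021]
white1 0.51 [0.541 0.298 0.043]
grey1 0.94 [ 0.478 -0.305  0.034]
grey1 0.49 [ 0.5   -0.289  0.004]
terra1 0.91 [ 0.465 -0.12   0.009]
terra1 0.49 [ 0.496 -0.285  0.024]
jar 0.69 [0.705 0.352 0.069]
tub 0
[... 286 characters left out ...]
.742 0.188 0.065]
underglaze 0.48 [0.641 0.028 0.051]
top 46.569403657288035 [0.02  0.583 1.357] [[-0.01, -1.0, -0.01], [-1.0, 0.01, -0.08], [0.08, 0.01, -1.0]]
feeder 0.71 [0.619 0.023 0.063]
feeder 0.16 [0.358 0.274 0.012]
white1 0.9 [0.508 0.294 0.06 ]
white1 0.73 [0.488 0.146 0.014]
grey1 0.71 [ 0.473 -0.304  0.036]
terra1 0.6 [ 0.46  -0.121  0.014]
jar 0.59 [0.692 0.362 0.052]
tub 0.97 [ 0.692 -0.361  0.084]
tub 0.18 [0.622 0.024 0.062]
brush 0.81 [ 0.435 -0.005  0.02 ]
loop_tool 0.79 [0.357 0.275 0.009]
rolling_pin 0.59 [ 0.783 -0.026  0.043]
underglaze 0.78 [0.719 0.176 0.077]
underglaze 0.7 [0.51  0.294 0.058]
underglaze 0.36 [0.627 0.028 0.089]
underglaze 0.36 [ 0.456 -0.121  0.017]
```

View pics/scene0.png

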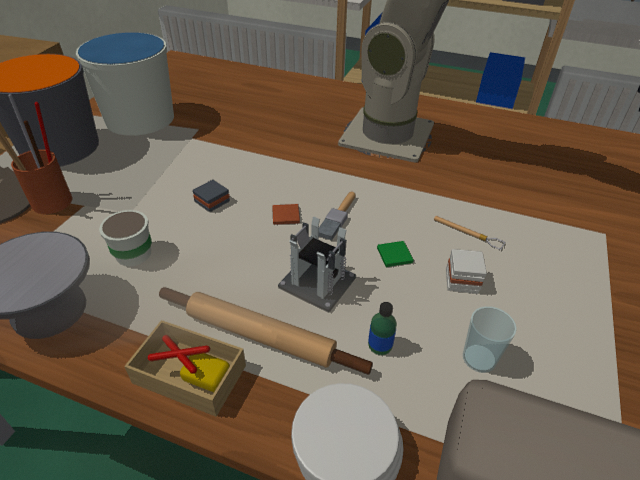

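View pics/top0.png

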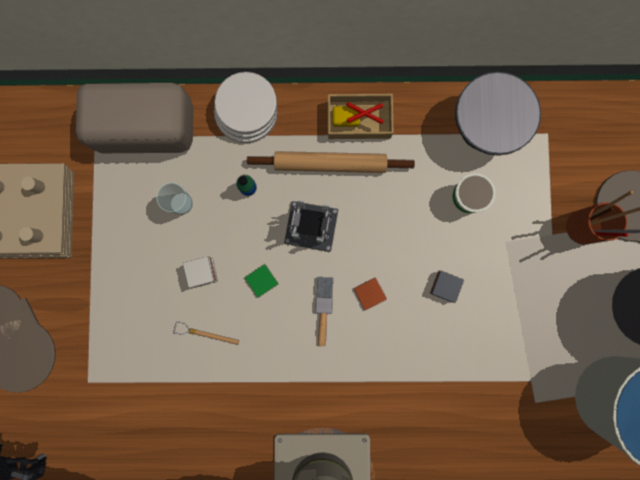

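Scene view: white pile at px (467,268), grey pile at (211,193), loose terracotta tile at (286,213), green decoy at (396,252) and the feeder at (320,260). In the top view these are at (198,272), (447,287), (370,293), (262,281) and (311,226). Box heights suggest 5 tiles in the white pile and 3 in the grey.

Run:
```python
from h import *
for n in ("top","scene"):
    c=camera(n); P=cloud(c)
    def near(x,y,r): return (np.hypot(P[...,0]-x,P[...,1]-y)<r)
    print(n)
    print(" table z", np.median(P[near(.46,-.2,.02)][:,2])*1000)
    print(" white",square(c,near(.505,.294,.06),.052,.07))
    print(" grey",square(c,near(.473,-.304,.06),.029,.045))
    print(" terra",square(c,near(.46,-.121,.06),.006,.02))
    print(" green",square(c,near(.488,.146,.06),.006,.02))
    m=near(.62,.023,.11)
    for lo,hi in ((.006,.02),(.075,.1),(.11,.14)):
        p=P[m&(P[...,2]>lo)&(P[...,2]<hi)]; r=cv2.minAreaRect((p[:,:2]*1000).astype(np.float32)); print(" feeder",lo,r,len(p))
    if n=="top": save(c,"top_f.png",(270,190,360,260),8)
    else: save(c,"scene_f.png",(190,160,500,310),2.5)
```

```text
top
 table z 0.547342011966505
 white (array([509.3, 298.3]), array([61.8, 63.3]), 14.5, np.float64(59.7), 648)
 grey (array([ 470.9, -307.3]), array([63.4, 61.7]), -21.1, np.float64(35.3), 637)
 terra (array([ 454.2, -120.4]), array([61.8, 61.5]), 25.3, np.float64(11.4), 567)
 green (array([488.9, 149.7]), array([62.1, 62.5]), 33.5, np.float64(11.3), 581)
 feeder 0.006 ((613.0413818359375, 26.026519775390625), (212.3280029296875, 196.546875), 60.38003921508789) 1024
 feeder 0.075 ((623.5070190429688, 24.06714630126953), (92.41120147705078, 76.61882781982422), 79.30329895019531) 705
 feeder 0.11 ((624.7628173828125, 25.484310150146484), (92.51311492919922, 83.08435821533203), 79.71333312988281) 250
scene
 table z -1.1567874357984047
 white (array([511.9, 295.9]), array([67.3, 61.7]), 14.9, np.float64(58.3), 772)
 grey (array([ 475.5, -309.1]), array([64.9, 63.6]), -22.6, np.float64(34.1), 451)
 terra (array([ 457. , -121.5]), array([69.1, 60.2]), 25.3, np.float64(10.3), 469)
 green (array([492.4, 148.7]), array([65.4, 62.5]), 33.9, np.float64(10.3), 603)
 feeder 0.006 ((629.2265014648438, 24.38332748413086), (120.14521026611328, 111.95254516601562), 79.08129119873047) 1496
 feeder 0.075 ((628.6847534179688, 29.123279571533203), (85.1135025024414, 78.8804702758789), 80.74504089355469) 1000
 feeder 0.11 ((626.4151611328125, 24.02912139892578), (95.58169555664062, 87.2095947265625), 78.78829956054688) 515
```

View pics/scene_f.png

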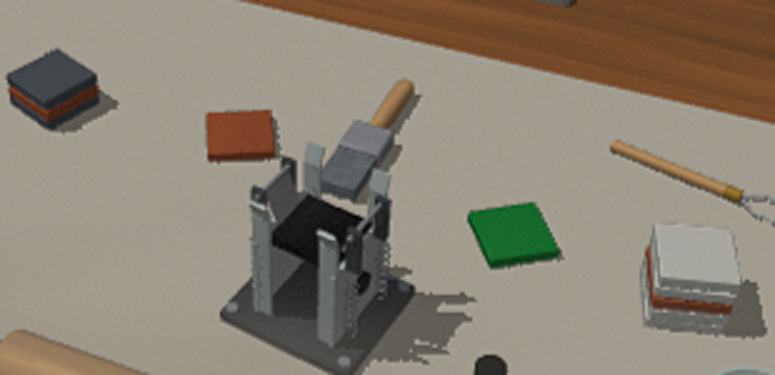

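The crop shows the loose terracotta tile at px (286,213) in the full scene picture. The green one at (396,252) is the look-alike. The piles show as grey/terra/grey and 5 tiles in white. There are no other terracotta tiles. Next, a planning helper, then out past the white pile to the feeder for a close look.

```bash
cat > plan.py <<'E'
import sys, json, numpy as np
from h import manip, Ro
def pose():
    o=manip.get_obs(); M=Ro.from_quat(o["ee_rot"]).as_matrix()
    return [*o["position"],np.degrees(np.arctan2(M[1,1],M[0,1]))]
def plan(wps,start=None):
    """wps: (x,y,z mm, A deg tool-y yaw, gripper, nrows[, hold rows]); prints calls of rows"""
    s=start or pose(); p=np.array([s[0]*1000,s[1]*1000,s[2]*1000,s[3]]); base=p.copy(); rows=[]
    def rel(q):
        a=np.radians(base[3]); ey=np.array([np.cos(a),np.sin(a)]); ex=np.array([-ey[1],ey[0]])  # z down: x = y cross z
        d=q[:2]-base[:2]; return [d@ex/150,d@ey/150,-(q[2]-base[2])/150,-(q[3]-base[3])/30]
    def flush():
        if rows: print(json.dumps(rows).replace(" ","")); rows.clear()
    for w in wps:
        q0=p.copy(); q1=np.array(w[:4],float); n=w[5]
        for i in range(1,n+1):
            q=q0+(q1-q0)*i/n
            if max(map(abs,rel(q)))>1 or len(rows)>=20: flush(); base=p.copy()
            rows.append([round(float(v),3)+0. for v in rel(q)]+[w[4]]); p=q
        for _ in range(w[6] if len(w)>6 else 0):
            if len(rows)>=20: flush(); base=p.copy()
            rows.append(rows[-1][:] if rows else [0,0,0,0,w[4]])
    flush()
E
python3 - <<'E'
from plan import *
print(pose()); M=Ro.from_quat(manip.get_obs()["ee_rot"]).as_matrix(); print(M[:,0])
plan([(480,300,300,14.5,1,14,2),(595,26,300,-11,1,8,2)])
E
```

```text
[np.float64(0.1392913525654696), np.float64(0.6093004238169663), np.float64(0.2533229317864082), np.float64(77.12207912819403)]
[-9.74847152e-01  2.22874470e-01  2.71676496e-05]
[[-0.191,-0.107,-0.022,0.149,1],[-0.382,-0.215,-0.044,0.298,1],[-0.573,-0.322,-0.067,0.447,1],[-0.764,-0.43,-0.089,0.596,1],[-0.955,-0.537,-0.111,0.746,1]]
[[-0.217,-0.027,-0.022,0.149,1],[-0.435,-0.053,-0.044,0.298,1],[-0.652,-0.08,-0.067,0.447,1],[-0.87,-0.107,-0.089,0.596,1]]
[[-0.215,0.041,-0.022,0.149,1],[-0.43,0.083,-0.044,0.298,1],[-0.646,0.124,-0.067,0.447,1],[-0.861,0.166,-0.089,0.596,1]]
[[-0.192,0.106,-0.022,0.149,1],[-0.192,0.106,-0.022,0.149,1],[-0.192,0.106,-0.022,0.149,1],[-0.439,0.122,-0.022,0.255,1],[-0.686,0.138,-0.022,0.362,1],[-0.933,0.155,-0.022,0.468,1]]
[[-0.236,0.076,0.0,0.106,1],[-0.471,0.152,0.0,0.212,1],[-0.707,0.227,0.0,0.319,1],[-0.943,0.303,0.0,0.425,1]]
[[-0.213,0.126,0.0,0.106,1],[-0.213,0.126,0.0,0.106,1],[-0.213,0.126,0.0,0.106,1]]
```

Emit:
{"fn": "carry_out", "kwargs": {
  "deltas": [
    [-0.191, -0.107, -0.022, 0.149, 1],
    [-0.382, -0.215, -0.044, 0.298, 1],
    [-0.573, -0.322, -0.067, 0.447, 1],
    [-0.764, -0.43, -0.089, 0.596, 1],
    [-0.955, -0.537, -0.111, 0.746, 1]
  ]
}}

```text
clock: 1.82
position: [0.2627, 0.4972, 0.2704]
ee_rot: [0.306, 0.952, 0.0, -0.0]
ft_force: [-0.4, 1.0, 0.3]
grip_width: 1.002
grasp_force: 0.0
```

Emit:
{"fn": "carry_out", "kwargs": {
  "deltas": [
    [-0.217, -0.027, -0.022, 0.149, 1],
    [-0.435, -0.053, -0.044, 0.298, 1],
    [-0.652, -0.08, -0.067, 0.447, 1],
    [-0.87, -0.107, -0.089, 0.596, 1]
  ]
}}

```text
clock: 2.33
position: [0.3599, 0.4089, 0.2836]
ee_rot: [0.45, 0.893, 0.0, -0.0]
ft_force: [-0.2, -0.7, 0.4]
grip_width: 0.999
grasp_force: 0.0
```

Emit:
{"fn": "carry_out", "kwargs": {
  "deltas": [
    [-0.215, 0.041, -0.022, 0.149, 1],
    [-0.43, 0.083, -0.044, 0.298, 1],
    [-0.646, 0.124, -0.067, 0.447, 1],
    [-0.861, 0.166, -0.089, 0.596, 1]
  ]
}}

```text
clock: 2.82
position: [0.4573, 0.3205, 0.2969]
ee_rot: [0.583, 0.813, 0.0, -0.0]
ft_force: [0.3, -0.0, 0.4]
grip_width: 0.996
grasp_force: 0.0
```

Emit:
{"fn": "carry_out", "kwargs": {
  "deltas": [
    [-0.192, 0.106, -0.022, 0.149, 1],
    [-0.192, 0.106, -0.022, 0.149, 1],
    [-0.192, 0.106, -0.022, 0.149, 1],
    [-0.439, 0.122, -0.022, 0.255, 1],
    [-0.686, 0.138, -0.022, 0.362, 1],
    [-0.933, 0.155, -0.022, 0.468, 1]
  ]
}}

```text
clock: 3.58
position: [0.5234, 0.1959, 0.3]
ee_rot: [0.677, 0.736, 0.0, -0.0]
ft_force: [0.4, 0.8, 0.2]
grip_width: 1.0
grasp_force: 0.0
```

Emit:
{"fn": "carry_out", "kwargs": {
  "deltas": [
    [-0.236, 0.076, 0.0, 0.106, 1],
    [-0.471, 0.152, 0.0, 0.212, 1],
    [-0.707, 0.227, 0.0, 0.319, 1],
    [-0.943, 0.303, 0.0, 0.425, 1]
  ]
}}

```text
clock: 4.08
position: [0.5809, 0.0588, 0.3]
ee_rot: [0.754, 0.657, 0.0, -0.0]
ft_force: [0.5, 0.5, 0.6]
grip_width: 1.0
grasp_force: 0.0
```

Emit:
{"fn": "carry_out", "kwargs": {
  "deltas": [
    [-0.213, 0.126, 0.0, 0.106, 1],
    [-0.213, 0.126, 0.0, 0.106, 1],
    [-0.213, 0.126, 0.0, 0.106, 1]
  ]
}}

```text
clock: 4.45
position: [0.5948, 0.0265, 0.2998]
ee_rot: [0.771, 0.636, -0.0, -0.0]
ft_force: [-0.4, 0.2, 0.1]
grip_width: 0.997
grasp_force: 0.0
```

Run:
```python
from plan import *; from h import *
print(np.round(pose(),4),manip.get_obs()["clock"])
c=camera("wrist"); save(c,"wrist0.png"); P=cloud(c)
C=-np.array(c["R"]).T@np.array(c["t"]); print("cam",C.round(3),np.array(c["R"]).round(2).tolist(),c["vertical_fov"])
np.savez("w0.npz",P=P,d=c["depth"])
m=(np.hypot(P[...,0]-.626,P[...,1]-.025)<.11)&(c["depth"]>0)
for lo,hi in ((.006,.02),(.075,.1),(.11,.122),(.122,.14)):
    p=P[m&(P[...,2]>lo)&(P[...,2]<hi)]
    if len(p)>5: print(lo,cv2.minAreaRect((p[:,:2]*1000).astype(np.float32)),len(p))
```

```text
[  0.5948   0.0265   0.2998 -10.9497] 4.45
cam [0.606 0.093 0.42 ] [[0.98, -0.19, 0.0], [-0.18, -0.95, 0.27], [-0.05, -0.26, -0.96]] 60.99869232480414
0.006 ((623.6497192382812, 24.927566528320312), (119.11637115478516, 110.16388702392578), 79.66154479980469) 4762
0.075 ((624.4287719726562, 25.012744903564453), (93.96548461914062, 77.41446685791016), 81.06352996826172) 5904
0.11 ((624.1109619140625, 24.35434341430664), (94.1460189819336, 76.13687896728516), 79.58477783203125) 1569
0.122 ((623.63427734375, 24.404029846191406), (93.74105072021484, 83.37602233886719), 79.38533782958984) 1227
```

View pics/wrist0.png

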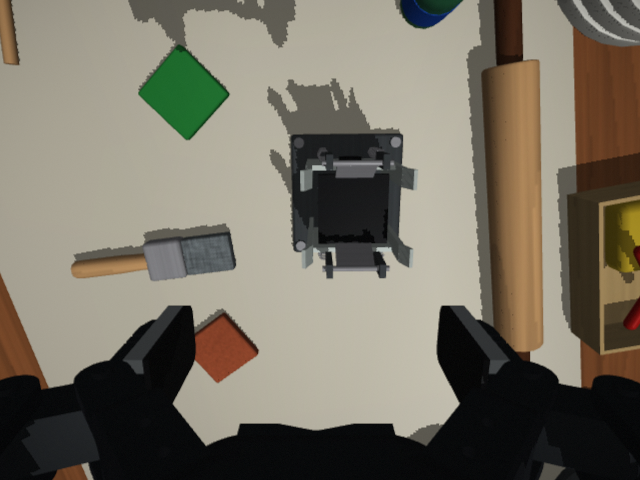

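The wrist view shows the feeder at px (347,205), clear of everything; the terracotta tile at (222,347); the green decoy at (184,92); and the open fingertips at (180,310) and (450,310). The base fit measures 119 x 110 mm, so the feeder is at (624, 25) mm with yaw about -10.4°.

Run:
```python
from plan import *; from h import *
Z=np.load("w0.npz"); P=Z["P"]; d=Z["d"]
p0=np.array([.5948,.0265]); 
q=P[(d>0)&(P[...,2]>.2)]; print(len(q))
a=np.radians(-10.95); ey=np.array([np.cos(a),np.sin(a)]); ex=np.array([-ey[1],ey[0]])
L=np.c_[(q[:,:2]-p0)@ex,(q[:,:2]-p0)@ey,.2998-q[:,2]]*1000
for s in(1,-1):
    k=L[(L[:,1]*s>20)&(L[:,1]*s<70)]; print(s,"max reach below TCP",np.percentile(k[:,2],[50,90,98,99.8]).round(1)); t=k[k[:,2]>np.percentile(k[:,2],95)-2]; print(t.min(0).round(1),t.max(0).round(1))
m=(np.hypot(P[...,0]-.455,P[...,1]+.121)<.055)&(P[...,2]>.006)&(P[...,2]<.02)&(d>0)
p=P[m]; print(cv2.minAreaRect((p[:,:2]*1000).astype(np.float32)),np.median(p[:,2]))
plan([(454,-120,150,25.3,1,9,1)])
```

```text
59686
1 max reach below TCP [-45.3 -13.6   1.8   7.7]
[-11.7  40.2  -6.8] [11.6 54.5  9.4]
-1 max reach below TCP [-45.5 -13.6   1.8   7.8]
[-11.2 -58.3  -6.8] [ 11.7 -44.1   9.8]
((454.18194580078125, -120.73497009277344), (62.37843322753906, 62.059288024902344), 26.458515167236328) 0.011774738401950998
[[-0.127,-0.082,0.111,-0.134,1],[-0.253,-0.164,0.222,-0.268,1],[-0.38,-0.245,0.333,-0.402,1],[-0.507,-0.327,0.444,-0.536,1],[-0.634,-0.409,0.555,-0.67,1],[-0.76,-0.491,0.666,-0.804,1],[-0.887,-0.573,0.777,-0.938,1]]
[[-0.073,-0.132,0.111,-0.134,1],[-0.146,-0.264,0.222,-0.268,1],[-0.146,-0.264,0.222,-0.268,1]]
```

Emit:
{"fn": "carry_out", "kwargs": {
  "deltas": [
    [-0.127, -0.082, 0.111, -0.134, 1],
    [-0.253, -0.164, 0.222, -0.268, 1],
    [-0.38, -0.245, 0.333, -0.402, 1],
    [-0.507, -0.327, 0.444, -0.536, 1],
    [-0.634, -0.409, 0.555, -0.67, 1],
    [-0.76, -0.491, 0.666, -0.804, 1],
    [-0.887, -0.573, 0.777, -0.938, 1]
  ]
}}

```text
clock: 5.38
position: [0.4848, -0.0874, 0.183]
ee_rot: [0.592, 0.806, 0.0, -0.0]
ft_force: [-1.2, -0.1, -0.3]
grip_width: 1.001
grasp_force: 0.0
```

Emit:
{"fn": "carry_out", "kwargs": {
  "deltas": [
    [-0.073, -0.132, 0.111, -0.134, 1],
    [-0.146, -0.264, 0.222, -0.268, 1],
    [-0.146, -0.264, 0.222, -0.268, 1]
  ]
}}

```text
clock: 5.75
position: [0.4526, -0.1207, 0.1493]
ee_rot: [0.536, 0.844, -0.0, -0.001]
ft_force: [1.4, 0.1, 0.9]
grip_width: 0.996
grasp_force: 0.0
```

```bash
cat >> h.py <<'E'
def top_rect(c,x,y,lo,hi,r=55):
    "rectangle of what stands at world height lo..hi (mm) within r mm of x,y"
    P=cloud(c)*1000
    return square(c,np.hypot(P[...,0]-x,P[...,1]-y)<r,lo/1000,hi/1000)
E
python3 - <<'E'
from plan import *; from h import *
print(np.round(pose(),4),manip.get_obs()["clock"])
c=camera("wrist"); print(top_rect(c,454,-120,7,18)); 
plan([(454,-120.5,20,26,1,5,1),(454,-120.5,20,26,-0.6,0+1,6),(454,-120.5,170,26,-.6,6)])
E
```

```text
[ 0.4526 -0.1207  0.1493 25.1898] 5.75
(array([ 453.6, -121.3]), array([62.2, 62. ]), 26.6, np.float64(11.8), 8492)
[[-0.001,0.0,0.174,-0.005,1],[-0.001,0.0,0.347,-0.011,1],[-0.002,0.0,0.521,-0.016,1],[-0.003,0.0,0.694,-0.022,1],[-0.003,0.0,0.868,-0.027,1],[-0.003,0.0,0.868,-0.027,1],[-0.003,0.0,0.868,-0.027,-0.6],[-0.003,0.0,0.868,-0.027,-0.6],[-0.003,0.0,0.868,-0.027,-0.6],[-0.003,0.0,0.868,-0.027,-0.6],[-0.003,0.0,0.868,-0.027,-0.6],[-0.003,0.0,0.868,-0.027,-0.6],[-0.003,0.0,0.868,-0.027,-0.6],[-0.003,0.0,0.701,-0.027,-0.6],[-0.003,0.0,0.534,-0.027,-0.6],[-0.003,0.0,0.368,-0.027,-0.6],[-0.003,0.0,0.201,-0.027,-0.6],[-0.003,0.0,0.034,-0.027,-0.6],[-0.003,0.0,-0.132,-0.027,-0.6]]
```

Emit:
{"fn": "carry_out", "kwargs": {
  "deltas": [
    [0, 0, 0.17, -0.03, 1],
    [0, 0, 0.35, -0.03, 1],
    [0, 0, 0.52, -0.03, 1],
    [0, 0, 0.7, -0.03, 1],
    [0, 0, 0.8, -0.03, 1],
    [0, 0, 0.867, -0.03, 1],
    [0, 0, 0.867, -0.03, -0.6],
    [0, 0, 0.867, -0.03, -0.6],
    [0, 0, 0.867, -0.03, -0.6],
    [0, 0, 0.867, -0.03, -0.6],
    [0, 0, 0.867, -0.03, -0.6],
    [0, 0, 0.867, -0.03, -0.6],
    [0, 0, 0.8, -0.03, -0.6],
    [0, 0, 0.7, -0.03, -0.6],
    [0, 0, 0.6, -0.03, -0.6]
  ],
  "force": 50
}}

```text
clock: 7.68
position: [0.4542, -0.1209, 0.0615]
ee_rot: [0.529, 0.848, 0.0, 0.0]
ft_force: [1.0, -0.6, -0.6]
grip_width: 0.706
grasp_force: 54.3
```

Run:
```python
from plan import *; from h import *
c=camera("wrist"); print(np.round(pose(),4),manip.get_obs()["clock"])
save(c,"wrist1.png")
P=cloud(c); r=outline_of("terra1",c)
for x in r[:2]: print(x["conf"],np.median(P[x["region"]],0).round(3))
p=pose(); print(top_rect(c,p[0]*1000,p[1]*1000,35,70,70))
plan([(454,-120.5,180,20,-.6,3),(624,24.8,185,-10.4,-.6,8,3)])
```

```text
[ 0.4552 -0.1211  0.0631 26.0649] 7.725
0.74 [ 0.451 -0.118  0.052]
(array([ 452.6, -121.7]), array([88.2, 62.7]), 26.3, np.float64(52.5), 31711)
[[0.002,-0.002,-0.262,0.068,-0.6],[0.004,-0.004,-0.524,0.135,-0.6],[0.006,-0.006,-0.786,0.203,-0.6],[0.052,0.175,-0.79,0.33,-0.6],[0.099,0.355,-0.794,0.456,-0.6],[0.145,0.536,-0.798,0.583,-0.6],[0.192,0.716,-0.803,0.71,-0.6],[0.238,0.897,-0.807,0.836,-0.6]]
[[0.119,0.144,-0.004,0.127,-0.6],[0.237,0.288,-0.008,0.253,-0.6],[0.356,0.431,-0.013,0.38,-0.6],[0.356,0.431,-0.013,0.38,-0.6],[0.356,0.431,-0.013,0.38,-0.6],[0.356,0.431,-0.013,0.38,-0.6]]
```

View pics/wrist1.png

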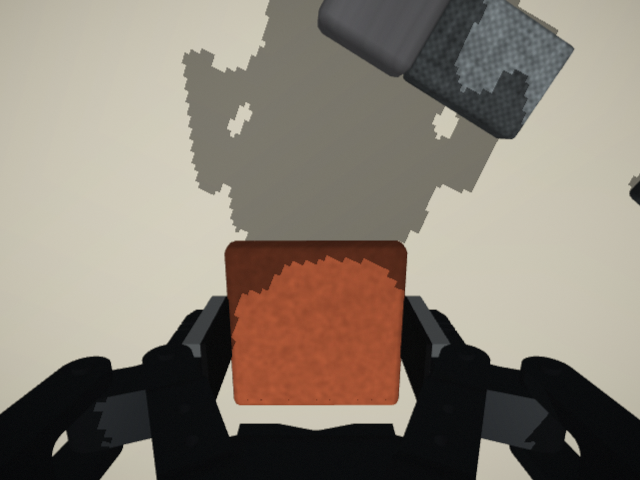

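The picture shows the tile held squarely between the pads, px (226–406, 242–404), centred at column 316. So the wrist camera is biased about 2 mm along the tool's y. I'll use x≈626 for the feeder and check from above.

Emit:
{"fn": "carry_out", "kwargs": {
  "deltas": [
    [0.0, 0.0, -0.262, 0.068, -0.6],
    [0.004, -0.004, -0.524, 0.135, -0.6],
    [0.006, -0.006, -0.786, 0.203, -0.6],
    [0.052, 0.175, -0.79, 0.33, -0.6],
    [0.099, 0.355, -0.8, 0.456, -0.6],
    [0.145, 0.536, -0.8, 0.583, -0.6],
    [0.192, 0.716, -0.807, 0.71, -0.6],
    [0.238, 0.897, -0.807, 0.836, -0.6]
  ]
}}

```text
clock: 8.78
position: [0.5596, -0.0289, 0.181]
ee_rot: [0.702, 0.713, -0.0, -0.0]
ft_force: [0.2, 0.1, -0.4]
grip_width: 0.707
grasp_force: 54.9
```

Emit:
{"fn": "carry_out", "kwargs": {
  "deltas": [
    [0.119, 0.144, -0.004, 0.127, -0.6],
    [0.237, 0.288, -0.008, 0.253, -0.6],
    [0.35, 0.445, -0.013, 0.38, -0.6],
    [0.35, 0.445, -0.013, 0.38, -0.6],
    [0.35, 0.445, -0.013, 0.38, -0.6],
    [0.35, 0.445, -0.013, 0.38, -0.6]
  ]
}}

```text
clock: 9.52
position: [0.6244, 0.0232, 0.1832]
ee_rot: [0.768, 0.64, -0.0, -0.0]
ft_force: [0.5, 0.2, -1.0]
grip_width: 0.709
grasp_force: 54.9
```

Run:
```python
from plan import *; from h import *
c=camera("wrist"); print(np.round(pose(),4),manip.get_obs()["clock"])
save(c,"wrist2.png")
P=cloud(c); p=np.array(pose()); a=np.radians(p[3]); ey=np.array([np.cos(a),np.sin(a)]); ex=np.array([-ey[1],ey[0]])
L=np.dstack([(P[...,:2]-p[:2])@ex,(P[...,:2]-p[:2])@ey,P[...,2]])*1000; ok=c["depth"]>0
for n,lo,hi in (("base",7,17),("shaft",120,134)):
    m=ok&(L[...,2]>lo)&(L[...,2]<hi)&(abs(L[...,0])<90)&(abs(L[...,1])<90)
    if m.sum()>20: print(n,m.sum(),L[m].min(0).round(1),L[m].max(0).round(1))
r=c["img"].astype(int); m=ok&(r[...,0]>r[...,2]*1.6)&(r[...,0]>60)&(L[...,2]>140)
print("tile",L[m].min(0).round(1),L[m].max(0).round(1))
```

```text
[  0.6244   0.0233   0.1832 -10.4272] 9.575
base 6069 [-12.2 -56.2   7. ] [61.  53.9 16.9]
shaft 2648 [ 22.8 -42.8 120. ] [ 48.   40.9 131.8]
tile [-32.8 -32.9 164.4] [ 29.9  60.5 233.9]
```

View pics/wrist2.png

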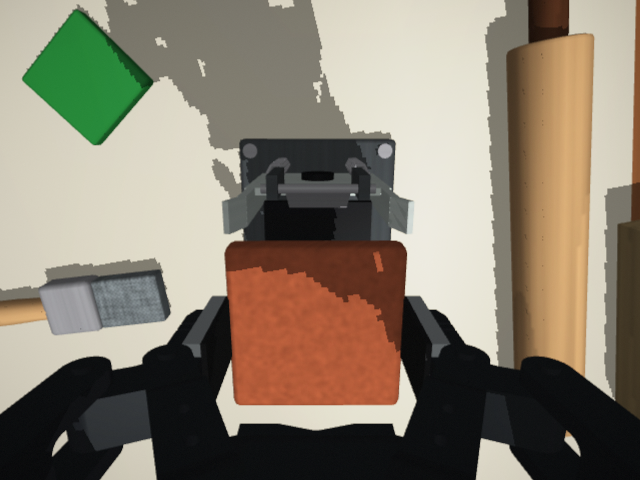

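Aligned in x to within 0.5 mm. The tile's centre is about 2.4 mm short of the feeder's in tool x, so I'll correct that and lower to the leaves.

Emit:
{"fn": "carry_out", "kwargs": {
  "deltas": [
    [0.016, 0, 0, 0, -0.6],
    [0.016, 0, 0.1, 0, -0.6],
    [0.016, 0, 0.2, 0, -0.6],
    [0.016, 0, 0.27, 0, -0.6],
    [0.016, 0, 0.33, 0, -0.6],
    [0.016, 0, 0.38, 0, -0.6],
    [0.016, 0, 0.38, 0, -0.6]
  ]
}}

```text
clock: 10.45
position: [0.6251, 0.0264, 0.1255]
ee_rot: [0.768, 0.64, -0.0, -0.0]
ft_force: [1.0, -0.2, -0.5]
grip_width: 0.708
grasp_force: 54.9
```

Emit:
{"fn": "carry_out", "kwargs": {
  "deltas": [
    [0, 0, 0.03, 0, -0.6],
    [0, 0, 0.06, 0, -0.6],
    [0, 0, 0.08, 0, -0.6],
    [0, 0, 0.08, 0, -0.6]
  ]
}}

```text
clock: 10.95
position: [0.6256, 0.0264, 0.114]
ee_rot: [0.768, 0.64, 0.0, 0.0]
ft_force: [3.1, -0.4, -0.3]
grip_width: 0.706
grasp_force: 55.0
```

Emit:
{"fn": "carry_out", "kwargs": {
  "deltas": [
    [0, 0, 0.02, 0, -0.6],
    [0, 0, 0.04, 0, -0.6],
    [0, 0, 0.05, 0, -0.6],
    [0, 0, 0.05, 0, -0.6]
  ]
}}

```text
clock: 11.45
position: [0.6252, 0.0265, 0.1065]
ee_rot: [0.768, 0.64, -0.0, -0.0]
ft_force: [0.5, -0.7, 4.5]
grip_width: 0.71
grasp_force: 55.5
```

Emit:
{"fn": "carry_out", "kwargs": {
  "deltas": [
    [0, 0, 0.02, 0, -0.6],
    [0, 0, 0.04, 0, -0.6],
    [0, 0, 0.05, 0, -0.6],
    [0, 0, 0.05, 0, -0.6]
  ]
}}

```text
clock: 11.95
position: [0.6252, 0.0265, 0.099]
ee_rot: [0.768, 0.64, -0.0, -0.0]
ft_force: [0.0, 0.6, 5.0]
grip_width: 0.706
grasp_force: 55.5
```

Emit:
{"fn": "carry_out", "kwargs": {
  "deltas": [
    [0, 0, 0.015, 0, -0.6],
    [0, 0, 0.03, 0, -0.6],
    [0, 0, 0.03, 0, -0.6]
  ]
}}

```text
clock: 12.32
position: [0.6252, 0.0265, 0.0946]
ee_rot: [0.768, 0.64, -0.0, -0.0]
ft_force: [-1.5, -0.3, 5.8]
grip_width: 0.707
grasp_force: 55.5
```

Run:
```python
from plan import *; from h import *
c=camera("wrist"); o=manip.get_obs(); print(np.round(pose(),4),o["ft_force"],c["shot"]); save(c,"wrist3.png")
c=camera("scene"); save(c,"scene3.png",(250,170,390,310),4)
```

```text
[  0.6252   0.0265   0.0946 -10.3884] [-0.13869913 -0.41353831  5.43025858] 9
```

View pics/wrist3.png

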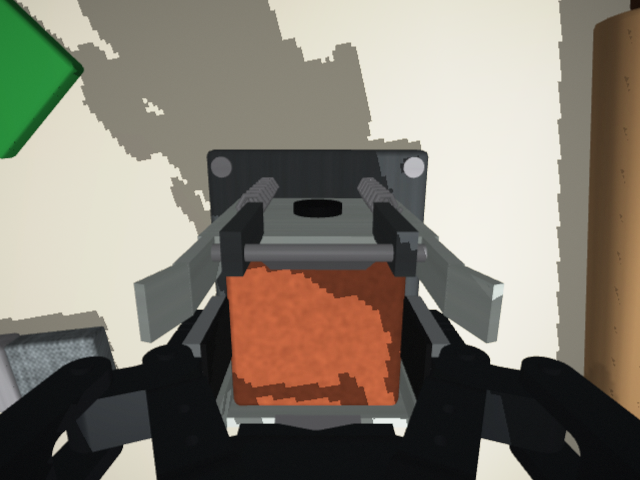

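The tile is down between the leaves at px (315,335). I'll press 2 mm more, open, back off and check it is caught.

Emit:
{"fn": "carry_out", "kwargs": {
  "deltas": [
    [0, 0, 0.015, 0, -0.6],
    [0, 0, 0.015, 0, -0.6],
    [0, 0, 0.015, 0, 0.75],
    [0, 0, 0.015, 0, 0.9],
    [0, 0, 0.015, 0, 0.9],
    [0, 0, 0.015, 0, 0.9]
  ]
}}

```text
clock: 13.18
position: [0.6252, 0.0265, 0.0922]
ee_rot: [0.768, 0.64, -0.0, -0.0]
ft_force: [-0.1, -0.0, -0.5]
grip_width: 0.952
grasp_force: 0.0
```

Emit:
{"fn": "carry_out", "kwargs": {
  "deltas": [
    [0, 0, -0.1, 0, 0.9],
    [0, 0, -0.25, 0, 0.9],
    [0, 0, -0.5, 0, 0.9],
    [0, 0, -0.75, 0, 1],
    [0, 0, -0.75, 0, 1],
    [0, 0, -0.75, 0, 1]
  ]
}}

```text
clock: 13.92
position: [0.6252, 0.0265, 0.205]
ee_rot: [0.768, 0.64, 0.0, -0.0]
ft_force: [-0.7, -0.4, 0.2]
grip_width: 1.0
grasp_force: 0.0
```

Run:
```python
from plan import *; from h import *
c=camera("wrist"); o=manip.get_obs(); print(np.round(pose(),4),o["ft_force"],o["clock"]); save(c,"wrist4.png")
P=cloud(c); r=c["img"].astype(int); m=(r[...,0]>r[...,2]*1.6)&(r[...,0]>60)&(np.hypot(P[...,0]-.625,P[...,1]-.026)<.04)
print(np.percentile(P[m][:,2],[5,50,95]),m.sum())
print(manip.get_obs().keys())
# white pile from top cam, side check per tile layers
c=camera("top"); print(top_rect(c,509,298,52,70)); 
p=pose(); plan([(624,26,210,-10.4,1,1),(510,297,200,14.5,1,8,3)])
```

```text
[  0.6249   0.0265   0.2043 -10.3871] [ 0.79613644 -0.6151332  -0.34413877] 13.975
[0.09090781 0.09203293 0.09310406] 9290
dict_keys(['clock', 'joint_pos', 'joint_velocities', 'tau', 'position', 'ee_rot', 'ft_force', 'torque', 'grasp_force', 'grip_width'])
(array([509.3, 298.1]), array([62.1, 62.4]), 14.6, np.float64(59.6), 662)
[[-0.004,-0.004,-0.04,0.0,1],[0.201,-0.139,-0.032,-0.103,1],[0.406,-0.273,-0.023,-0.207,1],[0.611,-0.407,-0.015,-0.311,1],[0.816,-0.541,-0.007,-0.415,1]]
[[0.229,-0.087,0.008,-0.104,1],[0.458,-0.174,0.017,-0.207,1],[0.687,-0.261,0.025,-0.311,1],[0.916,-0.347,0.033,-0.415,1],[0.916,-0.347,0.033,-0.415,1],[0.916,-0.347,0.033,-0.415,1],[0.916,-0.347,0.033,-0.415,1]]
```

View pics/wrist4.png

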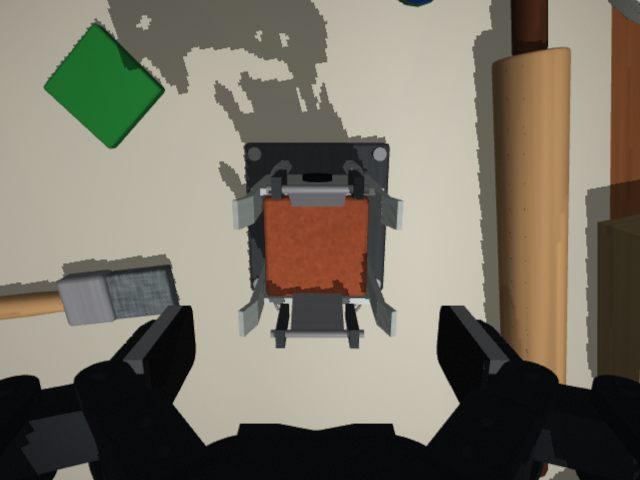

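The tile is caught: its top face is at 92.0 mm and the leaves lie over both edges at px rows 195 and 297. Next, the white pile.

Emit:
{"fn": "carry_out", "kwargs": {
  "deltas": [
    [0, 0, -0.04, 0.0, 1],
    [0.201, -0.139, -0.032, -0.103, 1],
    [0.406, -0.273, -0.023, -0.207, 1],
    [0.611, -0.407, -0.015, -0.311, 1],
    [0.816, -0.541, -0.007, -0.415, 1]
  ]
}}

```text
clock: 14.65
position: [0.5669, 0.1624, 0.2059]
ee_rot: [0.694, 0.72, -0.0, -0.0]
ft_force: [0.7, 0.2, -0.7]
grip_width: 0.995
grasp_force: 0.0
```

Emit:
{"fn": "carry_out", "kwargs": {
  "deltas": [
    [0.229, -0.087, 0.008, -0.104, 1],
    [0.458, -0.174, 0.017, -0.207, 1],
    [0.687, -0.261, 0.025, -0.311, 1],
    [0.916, -0.347, 0.033, -0.415, 1],
    [0.916, -0.347, 0.033, -0.415, 1],
    [0.916, -0.347, 0.033, -0.415, 1]
  ]
}}

```text
clock: 15.4
position: [0.5109, 0.2962, 0.2009]
ee_rot: [0.612, 0.79, -0.0, 0.0]
ft_force: [0.9, -0.5, 0.9]
grip_width: 0.998
grasp_force: 0.0
```

Run:
```python
from plan import *; from h import *
c=camera("wrist"); o=manip.get_obs(); print(np.round(pose(),4),o["clock"]); save(c,"wrist5.png")
print(top_rect(c,510,297,52,70)); 
P=cloud(c)
for lo,hi in((40,48),(28,36),(16,24),(4,12)):
    print(lo,top_rect(c,510,297,lo,hi,60))
```

```text
[ 0.5111  0.2958  0.201  14.4083] 15.45
(array([508.2, 297.6]), array([62.2, 62. ]), 14.6, np.float64(59.8), 8409)
40 None
28 None
16 (array([510.4, 328.7]), array([5.3, 1.1]), 15.1, np.float64(21.8), 24)
4 None
```

View pics/wrist5.png

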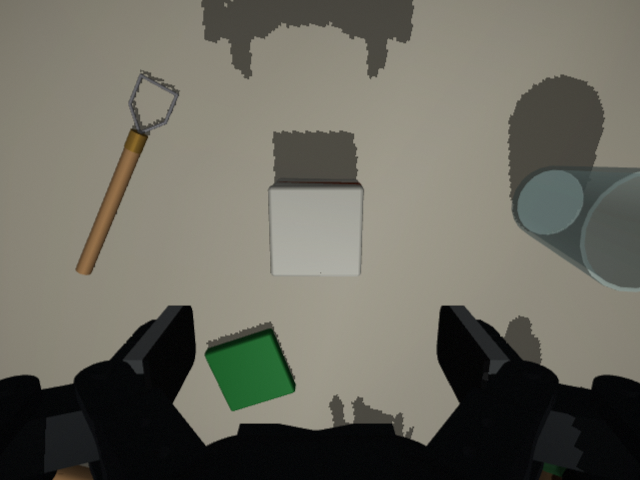

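The white pile's top is square, 62.2 x 62.0 mm at z 59.8, at px (315,230). The space beyond it (px 310,40) holds only the gripper's shadow. I'll take white3 and white4 together and set them down 130 mm along tool +x.

Emit:
{"fn": "carry_out", "kwargs": {
  "deltas": [
    [0.016, -0.003, 0.2, 0, 1],
    [0.016, -0.003, 0.4, 0, 1],
    [0.016, -0.003, 0.6, 0, 1],
    [0.016, -0.003, 0.8, 0, 1],
    [0.016, -0.003, 0.92, 0, 1],
    [0.016, -0.003, 0.967, 0, 1],
    [0.016, -0.003, 0.967, 0, 1],
    [0.016, -0.003, 0.967, 0, -0.6],
    [0.016, -0.003, 0.967, 0, -0.6],
    [0.016, -0.003, 0.967, 0, -0.6],
    [0.016, -0.003, 0.967, 0, -0.6],
    [0.016, -0.003, 0.967, 0, -0.6],
    [0.016, -0.003, 0.967, 0, -0.6],
    [0.016, -0.003, 0.93, 0, -0.6],
    [0.016, -0.003, 0.87, 0, -0.6],
    [0.016, -0.003, 0.77, 0, -0.6],
    [0.016, -0.003, 0.667, 0, -0.6],
    [0.016, -0.003, 0.667, 0, -0.6],
    [0.016, -0.003, 0.667, 0, -0.6]
  ],
  "force": 60
}}

```text
clock: 17.82
position: [0.5094, 0.2991, 0.1008]
ee_rot: [0.612, 0.791, -0.0, -0.0]
ft_force: [-0.6, -0.1, -2.3]
grip_width: 0.712
grasp_force: 65.4
```

Run:
```python
from plan import *; from h import *
o=manip.get_obs(); print(np.round(pose(),4),o["clock"],o["grip_width"],o["ft_force"])
c=camera("scene"); save(c,"scene6.png",(400,170,540,310),4)
```

```text
[ 0.5094  0.2991  0.1008 14.5199] 17.825 0.7115418329931913 [-0.5959211  -0.09166436 -2.29378775]
```

View pics/scene6.png

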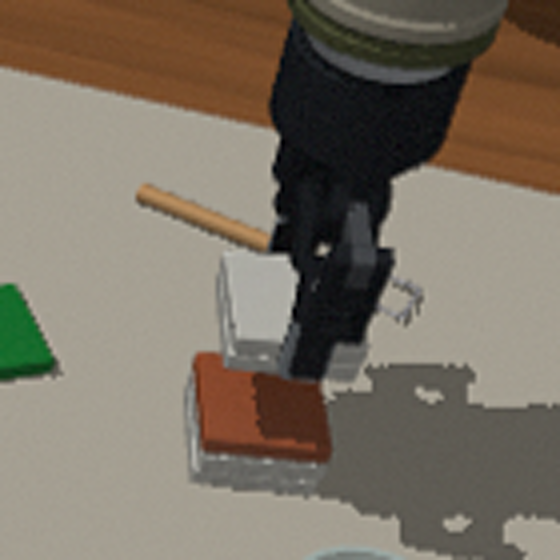

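Both white tiles are lifted at px (290,310) and the terracotta tile is exposed on white1 and white2. I'll set the pair aside and then take the terracotta.

Emit:
{"fn": "carry_out", "kwargs": {
  "deltas": [
    [0.2, 0, 0, 0, -0.6],
    [0.45, 0, 0, 0, -0.6],
    [0.7, 0, 0, 0, -0.6],
    [0.867, 0, 0, 0, -0.6],
    [0.867, 0, 0.1, 0, -0.6],
    [0.867, 0, 0.2, 0, -0.6],
    [0.867, 0, 0.3, 0, -0.6],
    [0.867, 0, 0.4, 0, -0.6],
    [0.867, 0, 0.46, 0, -0.6],
    [0.867, 0, 0.5, 0, -0.6],
    [0.867, 0, 0.52, 0, -0.6],
    [0.867, 0, 0.532, 0, -0.6],
    [0.867, 0, 0.532, 0, -0.6],
    [0.867, 0, 0.532, 0, -0.6]
  ]
}}

```text
clock: 19.62
position: [0.4771, 0.4252, 0.0214]
ee_rot: [0.612, 0.791, 0.0, -0.0]
ft_force: [-0.1, -0.5, -1.1]
grip_width: 0.716
grasp_force: 65.3
```

Emit:
{"fn": "carry_out", "kwargs": {
  "deltas": [
    [0, 0, 0.005, 0, -0.6],
    [0, 0, 0.008, 0, -0.6],
    [0, 0, 0.008, 0, -0.6]
  ]
}}

```text
clock: 20.0
position: [0.4771, 0.4252, 0.0213]
ee_rot: [0.612, 0.791, 0.0, -0.0]
ft_force: [-5.4, -4.8, 11.5]
grip_width: 0.711
grasp_force: 66.9
```

Emit:
{"fn": "carry_out", "kwargs": {
  "deltas": [
    [0, 0, 0, 0, 0.5],
    [0, 0, 0, 0, 1],
    [0, 0, 0, 0, 1],
    [0, 0, -0.15, 0, 1],
    [0, 0, -0.35, 0, 1],
    [0, 0, -0.55, 0, 1],
    [-0.25, 0, -0.55, 0, 1],
    [-0.55, 0, -0.55, 0, 1],
    [-0.8, 0, -0.55, 0, 1],
    [-0.868, 0, -0.55, 0, 1],
    [-0.868, 0, -0.55, 0, 1],
    [-0.868, 0, -0.4, 0, 1],
    [-0.868, 0, -0.25, 0, 1],
    [-0.868, 0, -0.16, 0, 1],
    [-0.868, 0, -0.16, 0, 1],
    [-0.868, 0, -0.16, 0, -0.6],
    [-0.868, 0, -0.16, 0, -0.6],
    [-0.868, 0, -0.16, 0, -0.6],
    [-0.868, 0, -0.16, 0, -0.6],
    [-0.868, 0, -0.16, 0, -0.6]
  ]
}}

```text
clock: 22.5
position: [0.5104, 0.2996, 0.0454]
ee_rot: [0.612, 0.791, 0.001, 0.0]
ft_force: [-1.2, 0.7, 6.0]
grip_width: 0.7
grasp_force: 65.1
```

Emit:
{"fn": "carry_out", "kwargs": {
  "deltas": [
    [0, 0, 0, 0, -0.6],
    [0, 0, -0.05, 0, -0.6],
    [0, 0, -0.15, 0, -0.6],
    [0, 0, -0.35, 0, -0.6],
    [0, 0, -0.6, 0, -0.6],
    [0, 0, -0.8, 0, -0.6],
    [0, 0, -0.95, 0, -0.6],
    [0, 0, -0.95, 0, -0.6],
    [0, 0, -0.95, 0, -0.6]
  ]
}}

```text
clock: 23.62
position: [0.5092, 0.2988, 0.1859]
ee_rot: [0.612, 0.791, -0.0, -0.0]
ft_force: [0.2, 0.7, -0.2]
grip_width: 0.702
grasp_force: 64.8
```

Run:
```python
from plan import *; from h import *
o=manip.get_obs(); print(np.round(pose(),4),o["clock"],o["grip_width"],o["ft_force"])
c=camera("wrist"); 
p=np.array(pose()); P=cloud(c); a=np.radians(p[3]); ey=np.array([np.cos(a),np.sin(a)]); ex=np.array([-ey[1],ey[0]])
L=np.dstack([(P[...,:2]-p[:2])@ex,(P[...,:2]-p[:2])@ey,P[...,2]])*1000; ok=c["depth"]>0
r=c["img"].astype(int); m=ok&(r[...,0]>r[...,2]*1.6)&(r[...,0]>60)&(abs(L[...,1])<40)&(abs(L[...,2]-p[2]*1000)<25)
print("tile",np.percentile(L[m],[.5,99.5],axis=0).round(1))
c=camera("top"); print("pile",top_rect(c,509,298,15,35)); print("aside",top_rect(c,477,425,15,35))
plan([(625.2,26.5,200,-10.4,-0.6,10,3)])
```

```text
[ 0.5092  0.2988  0.1859 14.5097] 23.625 0.7018185461659375 [ 0.16505954  0.67238045 -0.16802397]
tile [[-32.5 -31.6 174.7]
 [ 27.6  28.2 177.9]]
pile (array([513.7, 286.2]), array([63. , 41.1]), 13.3, np.float64(23.7), 305)
aside None
[[-0.195,0.029,-0.01,0.083,-0.6],[-0.39,0.059,-0.019,0.166,-0.6],[-0.585,0.088,-0.029,0.249,-0.6],[-0.78,0.118,-0.039,0.332,-0.6],[-0.975,0.147,-0.049,0.415,-0.6]]
[[-0.184,0.071,-0.01,0.083,-0.6],[-0.368,0.142,-0.019,0.166,-0.6],[-0.552,0.213,-0.029,0.249,-0.6],[-0.736,0.283,-0.039,0.332,-0.6],[-0.921,0.354,-0.049,0.415,-0.6],[-0.921,0.354,-0.049,0.415,-0.6],[-0.921,0.354,-0.049,0.415,-0.6],[-0.921,0.354,-0.049,0.415,-0.6]]
```

Emit:
{"fn": "carry_out", "kwargs": {
  "deltas": [
    [-0.195, 0.029, -0.01, 0.083, -0.6],
    [-0.39, 0.059, -0.02, 0.166, -0.6],
    [-0.585, 0.088, -0.03, 0.249, -0.6],
    [-0.78, 0.118, -0.04, 0.332, -0.6],
    [-0.975, 0.147, -0.05, 0.415, -0.6]
  ]
}}

```text
clock: 24.35
position: [0.5684, 0.1607, 0.194]
ee_rot: [0.696, 0.718, 0.0, 0.0]
ft_force: [0.8, 0.1, -0.7]
grip_width: 0.703
grasp_force: 64.8
```

Emit:
{"fn": "carry_out", "kwargs": {
  "deltas": [
    [-0.184, 0.071, -0.01, 0.083, -0.6],
    [-0.368, 0.142, -0.02, 0.166, -0.6],
    [-0.552, 0.213, -0.03, 0.249, -0.6],
    [-0.736, 0.283, -0.04, 0.332, -0.6],
    [-0.914, 0.354, -0.05, 0.415, -0.6],
    [-0.914, 0.354, -0.05, 0.415, -0.6],
    [-0.914, 0.354, -0.05, 0.415, -0.6],
    [-0.914, 0.354, -0.05, 0.415, -0.6]
  ]
}}

```text
clock: 25.35
position: [0.6254, 0.0288, 0.2012]
ee_rot: [0.768, 0.641, 0.0, -0.0]
ft_force: [-0.8, -0.4, -0.3]
grip_width: 0.704
grasp_force: 64.8
```

```bash
cat >> h.py <<'E'
def toolframe(c):
    from plan import pose
    p=np.array(pose()); P=cloud(c); a=np.radians(p[3]); ey=np.array([np.cos(a),np.sin(a)]); ex=np.array([-ey[1],ey[0]])
    return np.dstack([(P[...,:2]-p[:2])@ex,(P[...,:2]-p[:2])@ey,P[...,2]])*1000,p
def fitcheck():
    c=camera("wrist"); L,p=toolframe(c); ok=c["depth"]>0; print("pose",p.round(4),manip.get_obs()["clock"])
    for n,lo,hi in (("base",7,17),("shaft",120,134)):
        m=ok&(L[...,2]>lo)&(L[...,2]<hi)&(abs(L[...,0])<90)&(abs(L[...,1])<90)
        if m.sum()>20: print(n,L[m].min(0).round(1),L[m].max(0).round(1))
    r=c["img"].astype(int); m=ok&(r[...,0]>r[...,2]*1.6)&(r[...,0]>60)&(abs(L[...,2]-p[2]*1000)<25)&(abs(L[...,1])<40)
    print("tile",np.percentile(L[m],[.5,99.5],axis=0).round(1))
E
python3 - <<'E'
from h import *
fitcheck()
c=camera("top"); print("pile",top_rect(c,509,298,15,35)); print("aside",top_rect(c,477,425,15,35)); print("grey",top_rect(c,471,-307,29,45))
E
```

```text
pose [  0.6254   0.0288   0.2013 -10.306 ] 25.4
base [-21.7 -56.2   7.8] [55.2 54.2 16.7]
shaft [ 17.2 -42.9 120. ] [ 42.6  40.8 131.8]
tile [[-33.3 -31.8 183.9]
 [ 27.6  28.  193.2]]
pile (array([510.7, 297.6]), array([62.2, 63.9]), 15.1, np.float64(23.6), 625)
aside (array([476.6, 423.8]), array([62.1, 63.7]), 13.9, np.float64(23.5), 637)
grey (array([ 471.2, -307.6]), array([62.4, 62.1]), -21.9, np.float64(35.3), 615)
```

Emit:
{"fn": "carry_out", "kwargs": {
  "deltas": [
    [-0.012, 0, 0, 0, -0.6],
    [-0.012, 0, 0.15, 0, -0.6],
    [-0.012, 0, 0.3, 0, -0.6],
    [-0.012, 0, 0.42, 0, -0.6],
    [-0.012, 0, 0.5, 0, -0.6],
    [-0.012, 0, 0.53, 0, -0.6],
    [-0.012, 0, 0.56, 0, -0.6],
    [-0.012, 0, 0.58, 0, -0.6],
    [-0.012, 0, 0.58, 0, -0.6]
  ]
}}

```text
clock: 26.58
position: [0.6263, 0.0253, 0.1155]
ee_rot: [0.768, 0.64, 0.001, 0.001]
ft_force: [1.7, -1.2, 3.3]
grip_width: 0.704
grasp_force: 65.3
```

Emit:
{"fn": "carry_out", "kwargs": {
  "deltas": [
    [0, 0, 0.02, 0, -0.6],
    [0, 0, 0.04, 0, -0.6],
    [0, 0, 0.06, 0, -0.6],
    [0, 0, 0.08, 0, -0.6],
    [0, 0, 0.08, 0, -0.6]
  ]
}}

```text
clock: 27.2
position: [0.6269, 0.0265, 0.1056]
ee_rot: [0.768, 0.64, 0.002, 0.001]
ft_force: [-5.0, 3.7, 22.9]
grip_width: 0.699
grasp_force: 69.0
```

Run:
```python
from h import *
c=camera("wrist"); save(c,"wrist7.png"); o=manip.get_obs(); print(o["position"],o["ft_force"],o["torque"])
L,p=toolframe(c); r=c["img"].astype(int); m=(r[...,0]>r[...,2]*1.6)&(r[...,0]>60)&(abs(L[...,2]-p[2]*1000)<30)&(abs(L[...,1])<33)&(abs(L[...,0])<33)
q=L[m]; A=np.c_[q[:,:2],np.ones(len(q))]; s=np.linalg.lstsq(A,q[:,2],rcond=None)[0]; print("plane",s.round(3))
```

```text
[0.62680936 0.02650409 0.10554647] [-5.97173555  2.95148556 22.81602466] [ 0.07765815  1.2267853  -0.28248643]
plane [-9.1000e-02 -0.0000e+00  9.6519e+01]
```

View pics/wrist7.png

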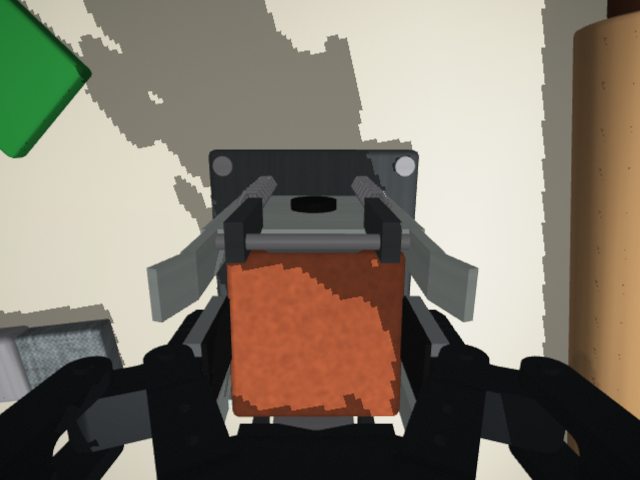

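The tile has tilted in the grip, about 5° with its far edge low, so it is binding on the near catch at px row 415. I'll back up to the mouth, release it to settle on the leaves, and press it with closed fingers.

Emit:
{"fn": "carry_out", "kwargs": {
  "deltas": [
    [0, 0, -0.03, 0, -0.6],
    [0, 0, -0.06, 0, -0.6],
    [0, 0, -0.09, 0, -0.6],
    [0, 0, -0.11, 0, -0.6],
    [0, 0, -0.11, 0, -0.6]
  ]
}}

```text
clock: 27.88
position: [0.6248, 0.0266, 0.1188]
ee_rot: [0.768, 0.64, -0.0, -0.001]
ft_force: [-1.1, 3.5, 1.1]
grip_width: 0.705
grasp_force: 66.6
```

```bash
cat >> h.py <<'E'
def tilt():
    c=camera("wrist"); o=manip.get_obs(); print(o["position"].round(4),o["ft_force"].round(1),o["clock"],o["grip_width"].round(3))
    L,p=toolframe(c); r=c["img"].astype(int); m=(r[...,0]>r[...,2]*1.6)&(r[...,0]>60)&(abs(L[...,2]-p[2]*1000)<130)&(abs(L[...,1])<33)&(abs(L[...,0])<35)&(L[...,2]>60)&(L[...,2]<p[2]*1000+5)
    m=cv2.erode(m.astype(np.uint8),np.ones((9,9)))>0
    q=L[m]; A=np.c_[q[:,:2],np.ones(len(q))]; s=np.linalg.lstsq(A,q[:,2],rcond=None)[0]; print("slope x,y, z0",s.round(3),"extent",q.min(0).round(1),q.max(0).round(1)); return c
E
python3 - <<'E'
from h import *
tilt()
E
```

```text
Traceback (most recent call last):
  File "h.py", line 38, in tilt
    c=camera("wrist"); o=manip.get_obs(); print(o["position"].round(4),o["ft_force"].round(1),o["clock"],o["grip_width"].round(3))
                                                                                                         ^^^^^^^^^^^^^^^^^^^^^
AttributeError: 'float' object has no attribute 'round'
```

```bash
sed -i 's/o\["grip_width"\].round(3)/round(o["grip_width"],3)/' h.py
python3 - <<'E'
from h import *
tilt()
E
```

```text
[0.6248 0.0265 0.1187] [-1.1  4.9  0.5] 27.975 0.702
slope x,y, z0 [-5.70000e-02 -5.00000e-03  1.09446e+02] extent [-33.1 -31.   91.1] [ 27.4  27.3 113.2]
```

Emit:
{"fn": "carry_out", "kwargs": {
  "deltas": [
    [0, 0, 0.005, 0, -0.35],
    [0, 0, 0.005, 0, 0.5],
    [0, 0, 0.005, 0, 0.8],
    [0, 0, 0.005, 0, 0.9],
    [0, 0, 0.005, 0, 0.9],
    [0, 0, -0.1, 0, 0.9],
    [0, 0, -0.25, 0, 0.9],
    [0, 0, -0.45, 0, 0.9],
    [0, 0, -0.6, 0, 0.9],
    [0, 0, -0.6, 0, 0],
    [0, 0, -0.6, 0, -1]
  ]
}}

```text
clock: 29.35
position: [0.625, 0.0261, 0.2086]
ee_rot: [0.768, 0.64, -0.0, -0.0]
ft_force: [-0.4, 0.7, -0.4]
grip_width: 0.546
grasp_force: 0.0
```

Run:
```python
from h import *
c=tilt(); save(c,"wrist8.png")
```

```text
[0.6248 0.0261 0.2082] [ 0.7 -0.5  0.2] 29.4 0.454
slope x,y, z0 [-5.10000e-02 -4.00000e-03  1.09619e+02] extent [-31.1 -29.9  91.6] [ 27.7  26.8 112.8]
```

View pics/wrist8.png

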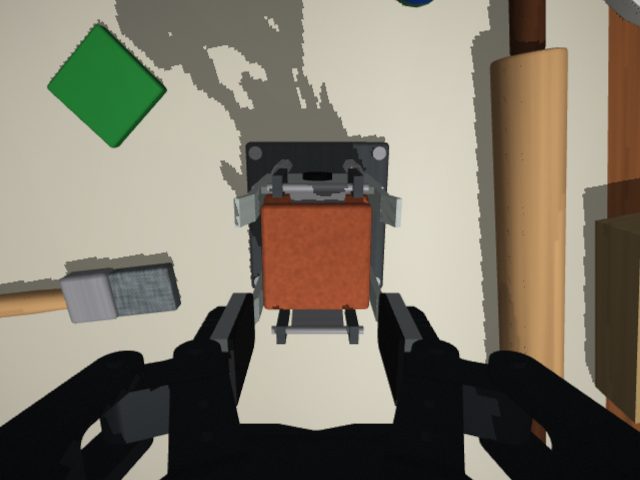

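The tile rests in the funnel at px (316,255), slightly tilted (3 mm across). I'll press its middle with the closed fingers.

Emit:
{"fn": "carry_out", "kwargs": {
  "deltas": [
    [0, 0, 0.1, 0, -1],
    [-0.01, 0, 0.25, 0, -1],
    [-0.01, 0, 0.4, 0, -1],
    [-0.01, 0, 0.46, 0, -1],
    [-0.01, 0, 0.5, 0, -1],
    [-0.01, 0, 0.53, 0, -1],
    [-0.01, 0, 0.56, 0, -1],
    [-0.01, 0, 0.56, 0, -1]
  ]
}}

```text
clock: 30.4
position: [0.6256, 0.0247, 0.1255]
ee_rot: [0.768, 0.64, 0.001, 0.0]
ft_force: [1.2, -0.0, 1.7]
grip_width: -0.005
grasp_force: 0.6
```

Emit:
{"fn": "carry_out", "kwargs": {
  "deltas": [
    [0, 0, 0.02, 0, -1],
    [0, 0, 0.04, 0, -1],
    [0, 0, 0.05, 0, -1],
    [0, 0, 0.05, 0, -1]
  ]
}}

```text
clock: 30.9
position: [0.6256, 0.0247, 0.1183]
ee_rot: [0.768, 0.64, 0.001, 0.0]
ft_force: [-1.2, -0.0, 5.7]
grip_width: 0.001
grasp_force: 2.7
```

Run:
```python
from h import *
c=tilt(); save(c,"wrist9.png")
```

```text
[0.6256 0.0246 0.1183] [0.1 0.3 5.7] 30.95 -0.004
slope x,y, z0 [-2.0000e-03  0.0000e+00  9.6059e+01] extent [-17.5 -30.8  92.5] [29.3 27.2 98.6]
```

Level now, with the top at 96 mm and 5.7 N. I'll press on through.

Emit:
{"fn": "carry_out", "kwargs": {
  "deltas": [
    [0, 0, 0.015, 0, -1],
    [0, 0, 0.03, 0, -1],
    [0, 0, 0.045, 0, -1],
    [0, 0, 0.055, 0, -1],
    [0, 0, 0.055, 0, -1]
  ]
}}

```text
clock: 31.58
position: [0.6256, 0.0246, 0.11]
ee_rot: [0.768, 0.64, 0.001, 0.0]
ft_force: [-0.4, -0.2, 6.0]
grip_width: -0.007
grasp_force: 2.9
```

Run:
```python
from h import *
c=tilt()
```

```text
[0.6256 0.0246 0.1101] [-0.5 -0.7  6.1] 31.625 -0.005
slope x,y, z0 [1.0000e-03 0.0000e+00 8.7705e+01] extent [-16.8 -30.8  85.7] [27.3 27.3 90. ]
```

Emit:
{"fn": "carry_out", "kwargs": {
  "deltas": [
    [0, 0, -0.03, 0, -1],
    [0, 0, -0.1, 0, -1],
    [0, 0, -0.3, 0, -0.5],
    [0, 0, -0.55, 0, 1],
    [0, 0, -0.6, 0, 1],
    [0, 0, -0.6, 0, 1]
  ]
}}

```text
clock: 32.38
position: [0.6249, 0.0246, 0.1993]
ee_rot: [0.768, 0.64, 0.0, -0.0]
ft_force: [0.5, -1.1, 0.0]
grip_width: 0.844
grasp_force: 0.0
```

Run:
```python
from h import *; from plan import *
c=tilt()
c=camera("top"); print("pile",top_rect(c,509,298,15,35)); print("aside",top_rect(c,477,425,15,35))
plan([(509.4,299,200,14.5,1,8),(477.1,425.2,150,14.5,1,4,2)])
```

```text
[0.6245 0.0247 0.1984] [-0.4  0.4 -0.6] 32.425 0.923
slope x,y, z0 [0.0000e+00 1.0000e-03 9.2085e+01] extent [-29.4 -29.   89.8] [27.2 27.7 94.6]
pile (array([510.8, 297.9]), array([62.1, 63.5]), 15.0, np.float64(23.4), 628)
aside (array([476.7, 423.5]), array([62.3, 62.7]), 14.1, np.float64(23.5), 642)
[[0.208,-0.135,-0.002,-0.104,1],[0.415,-0.271,-0.003,-0.207,1],[0.623,-0.406,-0.005,-0.311,1],[0.83,-0.542,-0.007,-0.415,1]]
[[0.232,-0.088,-0.002,-0.104,1],[0.464,-0.175,-0.003,-0.207,1],[0.696,-0.263,-0.005,-0.311,1],[0.928,-0.35,-0.007,-0.415,1]]
[[0.217,0.001,0.083,0.0,1],[0.434,0.001,0.167,0.0,1],[0.651,0.002,0.25,0.0,1],[0.868,0.002,0.333,0.0,1],[0.868,0.002,0.333,0.0,1],[0.868,0.002,0.333,0.0,1]]
```

Two caught, with the top at 92.1 mm and level. Next I'll bring the white pair back.

Emit:
{"fn": "carry_out", "kwargs": {
  "deltas": [
    [0.208, -0.135, -0.002, -0.104, 1],
    [0.415, -0.271, -0.003, -0.207, 1],
    [0.623, -0.406, -0.005, -0.311, 1],
    [0.83, -0.542, -0.007, -0.415, 1]
  ]
}}

```text
clock: 32.98
position: [0.5663, 0.1627, 0.199]
ee_rot: [0.694, 0.72, -0.001, -0.0]
ft_force: [-0.4, 0.2, 0.1]
grip_width: 1.001
grasp_force: 0.0
```

Emit:
{"fn": "carry_out", "kwargs": {
  "deltas": [
    [0.232, -0.088, -0.002, -0.104, 1],
    [0.464, -0.175, -0.003, -0.207, 1],
    [0.696, -0.263, -0.005, -0.311, 1],
    [0.928, -0.35, -0.007, -0.415, 1]
  ]
}}

```text
clock: 33.48
position: [0.5089, 0.2997, 0.2]
ee_rot: [0.611, 0.791, -0.001, -0.0]
ft_force: [0.6, 0.8, 0.2]
grip_width: 0.999
grasp_force: 0.0
```

Emit:
{"fn": "carry_out", "kwargs": {
  "deltas": [
    [0.217, 0.001, 0.083, 0, 1],
    [0.434, 0.001, 0.167, 0, 1],
    [0.651, 0.002, 0.25, 0, 1],
    [0.868, 0.002, 0.333, 0, 1],
    [0.868, 0.002, 0.333, 0, 1],
    [0.868, 0.002, 0.333, 0, 1],
    [0.868, 0.002, 0.333, 0, 1]
  ]
}}

```text
clock: 34.35
position: [0.4784, 0.4238, 0.1514]
ee_rot: [0.613, 0.79, -0.0, 0.0]
ft_force: [1.4, 0.3, -0.2]
grip_width: 1.002
grasp_force: 0.0
```

Run:
```python
from h import *; from plan import *
c=camera("wrist"); print(np.round(pose(),4)); print(top_rect(c,477,424,15,35),top_rect(c,510,298,15,35))
plan([(477.1,425.2,20.5,14.5,1,1)])
```

```text
[ 0.4784  0.424   0.1516 14.4196]
(array([475.5, 423.4]), array([62.2, 61.9]), 14.4, np.float64(23.8), 9280) (array([506.9, 307.1]), array([62. , 43.4]), 15.2, np.float64(23.8), 4672)
[[0.01,-0.006,0.874,-0.003,1]]
```

Emit:
{"fn": "carry_out", "kwargs": {
  "deltas": [
    [0.01, -0.006, 0.2, 0, 1],
    [0.01, -0.006, 0.45, 0, 1],
    [0.01, -0.006, 0.7, 0, 1],
    [0.01, -0.006, 0.82, 0, 1],
    [0.01, -0.006, 0.874, 0, 1],
    [0.01, -0.006, 0.874, 0, 1],
    [0.01, -0.006, 0.874, 0, -0.6],
    [0.01, -0.006, 0.874, 0, -0.6],
    [0.01, -0.006, 0.874, 0, -0.6],
    [0.01, -0.006, 0.874, 0, -0.6],
    [0.01, -0.006, 0.874, 0, -0.6],
    [0.01, -0.006, 0.874, 0, -0.6],
    [0.01, -0.006, 0.82, 0, -0.6],
    [0.01, -0.006, 0.7, 0, -0.6],
    [0.01, -0.006, 0.47, 0, -0.6],
    [0.01, -0.006, 0.47, 0, -0.6],
    [0.01, -0.006, 0.47, 0, -0.6]
  ]
}}

```text
clock: 36.52
position: [0.4763, 0.4262, 0.0811]
ee_rot: [0.612, 0.791, 0.0, -0.0]
ft_force: [-0.2, 0.0, -2.4]
grip_width: 0.711
grasp_force: 65.6
```

Emit:
{"fn": "carry_out", "kwargs": {
  "deltas": [
    [-0.2, 0, 0, 0, -0.6],
    [-0.45, 0.005, 0, 0, -0.6],
    [-0.7, 0.01, 0, 0, -0.6],
    [-0.869, 0.01, 0, 0, -0.6],
    [-0.869, 0.01, 0, 0, -0.6],
    [-0.869, 0.01, 0, 0, -0.6]
  ]
}}

```text
clock: 37.28
position: [0.5099, 0.301, 0.0803]
ee_rot: [0.612, 0.791, -0.0, -0.0]
ft_force: [0.0, 0.0, -2.5]
grip_width: 0.714
grasp_force: 65.5
```

Run:
```python
from h import *; from plan import *
c=camera("wrist"); print(np.round(pose(),4)); L,p=toolframe(c); r=c["img"].astype(int)
white=(r.min(-1)>110)&(abs(r[...,0]-r[...,2])<45)
m=(c["depth"]>0)&(abs(L[...,2]-71)<8)&(abs(L[...,0])<45)&(abs(L[...,1])<31)
print(L[m].min(0),L[m].max(0)); q=L[m];s=np.linalg.lstsq(np.c_[q[:,:2],np.ones(len(q))],q[:,2],rcond=None)[0]; print("plane",s.round(3))
save(c,"wrist10.png"); plan([(511.2,299.3,46,14.7,-.6,1)])
s=camera("scene"); save(s,"scene10.png",(400,200,540,310),4)
```

```text
[ 0.5098  0.3014  0.0803 14.5861]
[ 10.68192125 -30.99518215  63.00136787] [27.882635   30.97633453 78.99521631]
plane [2.8500e-01 2.7000e-02 6.3684e+01]
[[-0.016,0.005,0.229,-0.004,-0.6]]
```

View pics/scene10.png

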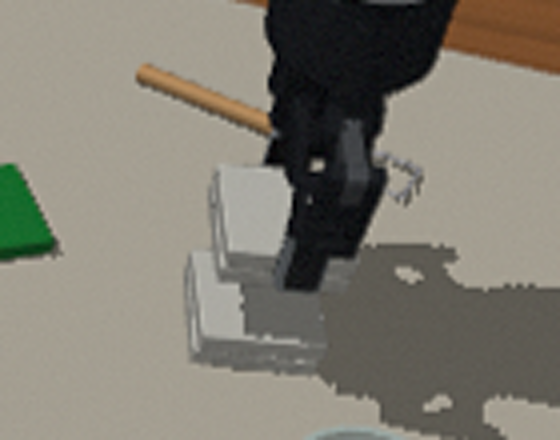

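The pair is held above white1 and white2, px (270,215) over (260,310). Lowering now.

Emit:
{"fn": "carry_out", "kwargs": {
  "deltas": [
    [-0.016, 0.005, 0.06, 0, -0.6],
    [-0.016, 0.005, 0.12, 0, -0.6],
    [-0.016, 0.005, 0.18, 0, -0.6],
    [-0.016, 0.005, 0.21, 0, -0.6],
    [-0.016, 0.005, 0.225, 0, -0.6],
    [-0.016, 0.005, 0.225, 0, -0.6]
  ]
}}

```text
clock: 38.12
position: [0.5119, 0.2983, 0.0471]
ee_rot: [0.612, 0.791, 0.0, -0.0]
ft_force: [-0.7, -0.4, -2.2]
grip_width: 0.713
grasp_force: 65.5
```

Emit:
{"fn": "carry_out", "kwargs": {
  "deltas": [
    [0, 0, 0.005, 0, -0.6],
    [0, 0, 0.01, 0, -0.6],
    [0, 0, 0.01, 0, -0.6]
  ]
}}

```text
clock: 38.5
position: [0.512, 0.2984, 0.0458]
ee_rot: [0.612, 0.791, 0.0, 0.0]
ft_force: [-0.5, 0.1, 0.7]
grip_width: 0.714
grasp_force: 65.7
```

Emit:
{"fn": "carry_out", "kwargs": {
  "deltas": [
    [0, 0, 0, 0, 0],
    [0, 0, 0, 0, 1],
    [0, 0, 0, 0, 1],
    [0, 0, 0, 0, 1],
    [0, 0, -0.2, 0, 1],
    [0, 0, -0.5, 0, 1],
    [0, 0, -0.9, 0, 1],
    [0, 0, -0.9, 0, 1],
    [0, 0, -0.9, 0, 1]
  ]
}}

```text
clock: 39.62
position: [0.5117, 0.2983, 0.1803]
ee_rot: [0.612, 0.791, 0.0, -0.0]
ft_force: [-0.0, -0.3, 0.1]
grip_width: 1.001
grasp_force: 0.0
```

Run:
```python
from h import *; from plan import *
c=camera("wrist"); print(np.round(pose(),4)); print(top_rect(c,510,298,40,60)); save(c,"w11.png",(220,120,420,300),4)
for lo,hi in((2,21),(26,45)): print(lo,top_rect(c,510,298,lo,hi,60))
s=camera("scene"); save(s,"s11.png",(430,230,510,310),7)
```

```text
[ 0.5113  0.2981  0.1795 14.5174]
(array([510.5, 295.4]), array([62.2, 61.4]), 14.3, np.float64(47.8), 8806)
2 (array([487.9, 322.9]), array([30.6,  1. ]), 14.4, np.float64(10.3), 132)
26 (array([496.6, 323. ]), array([39.3,  1.1]), 13.6, np.float64(33.4), 205)
```

View pics/s11.png

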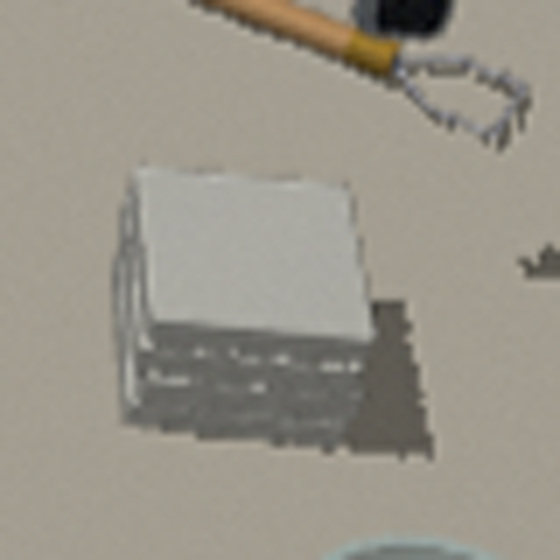

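The white pile is stacked: px (250,255) on top, with layers visibly staggered by 1–2 mm on the left side. I'll square it with a gentle 20 N squeeze in both directions.

Emit:
{"fn": "carry_out", "kwargs": {
  "deltas": [
    [0.007, -0.003, 0.25, 0, 1],
    [0.007, -0.003, 0.5, 0, 1],
    [0.007, -0.003, 0.75, 0, 1],
    [0.007, -0.003, 0.9, 0, 1],
    [0.007, -0.003, 0.98, 0, 1],
    [0.007, -0.003, 0.98, 0, 1]
  ],
  "force": 20
}}

```text
clock: 40.48
position: [0.5107, 0.2988, 0.0326]
ee_rot: [0.612, 0.791, -0.001, -0.0]
ft_force: [0.5, 1.0, 0.5]
grip_width: 1.0
grasp_force: 0.0
```

Emit:
{"fn": "carry_out", "kwargs": {
  "deltas": [
    [0, 0, 0.05, 0, 1],
    [0, 0, 0.05, 0, 0.5],
    [0, 0, 0.05, 0, 0.43],
    [0, 0, 0.05, 0, 0.35],
    [0, 0, 0.05, 0, 0.2],
    [0, 0, 0.05, 0, 0.2],
    [0, 0, 0.05, 0, 0.2],
    [0, 0, 0.05, 0, 0.6],
    [0, 0, 0.05, 0, 1],
    [0, 0, 0.05, 0, 1],
    [0, 0, -0.1, 0, 1],
    [0, 0, -0.4, 0, 1],
    [0, 0, -0.4, 0.33, 1],
    [0, 0, -0.4, 0.66, 1],
    [0, 0, -0.4, 1, 1],
    [0, 0, -0.4, 1, 1]
  ],
  "force": 20
}}

```text
clock: 42.48
position: [0.5111, 0.2993, 0.0935]
ee_rot: [0.796, 0.606, -0.0, 0.0]
ft_force: [0.1, -0.3, -0.1]
grip_width: 1.001
grasp_force: 0.0
```

Emit:
{"fn": "carry_out", "kwargs": {
  "deltas": [
    [0, 0, 0, 0.33, 1],
    [0, 0, 0, 0.66, 1],
    [0, 0, 0, 1, 1],
    [0, 0, 0, 1, 1]
  ]
}}

```text
clock: 42.98
position: [0.5111, 0.2992, 0.0934]
ee_rot: [0.925, 0.381, -0.0, 0.0]
ft_force: [0.2, 0.5, 0.5]
grip_width: 1.001
grasp_force: 0.0
```

Emit:
{"fn": "carry_out", "kwargs": {
  "deltas": [
    [0, 0, 0, 0.33, 1],
    [0, 0, 0, 0.66, 1],
    [0, 0, 0, 1, 1],
    [0, 0, 0, 1, 1],
    [0, 0, 0, 1, 1]
  ]
}}

```text
clock: 43.6
position: [0.5112, 0.2992, 0.0935]
ee_rot: [0.992, 0.13, -0.0, -0.0]
ft_force: [0.0, -0.3, -0.2]
grip_width: 0.999
grasp_force: 0.0
```

Run:
```python
from h import *; from plan import *
o=manip.get_obs(); print(np.round(pose(),4),o["clock"],o["joint_pos"].round(2))
plan([(510.7,299.1,25,-75.5,1,4)])
```

```text
[  0.5112   0.2992   0.0935 -75.0927] 43.6 [-1.16  0.47  0.7   1.76 -0.35  1.04 -1.65]
[[-0.001,0.0,0.114,0.003,1],[-0.002,0.0,0.228,0.007,1],[-0.002,0.0,0.343,0.01,1],[-0.003,0.0,0.457,0.014,1]]
```

Emit:
{"fn": "carry_out", "kwargs": {
  "deltas": [
    [0, 0, 0.15, 0.01, 1],
    [0, 0, 0.3, 0.01, 1],
    [0, 0, 0.42, 0.01, 1],
    [0, 0, 0.457, 0.01, 1],
    [0, 0, 0.457, 0.01, 1],
    [0, 0, 0.457, 0.01, 0.5],
    [0, 0, 0.457, 0.01, 0.43],
    [0, 0, 0.457, 0.01, 0.35],
    [0, 0, 0.457, 0.01, 0.2],
    [0, 0, 0.457, 0.01, 0.2],
    [0, 0, 0.457, 0.01, 0.2],
    [0, 0, 0.457, 0.01, 0.6],
    [0, 0, 0.457, 0.01, 1],
    [0, 0, 0.457, 0.01, 1],
    [0, 0, 0.2, 0.01, 1],
    [0, 0, -0.1, 0.01, 1],
    [0, 0, -0.5, 0.01, 1],
    [0, 0, -0.75, 0.01, 1],
    [0, 0, -0.75, 0.01, 1]
  ]
}}

```text
clock: 45.98
position: [0.5125, 0.2999, 0.2091]
ee_rot: [0.992, 0.124, 0.002, -0.002]
ft_force: [0.2, -0.4, 0.1]
grip_width: 1.0
grasp_force: 0.0
```

Run:
```python
from h import *; from plan import *
o=manip.get_obs(); print(np.round(pose(),4),o["clock"])
c=camera("wrist"); print(top_rect(c,510,298,40,60),np.round(pose(),4))
plan([(511,299,215,-21,1,5),(500,50,220,-21,1,6),(472,-307,190,-21,1,10,3)])
```

```text
[  0.5125   0.2999   0.2091 -75.7888] 45.975
(array([509.5, 299. ]), array([62.7, 61.9]), 15.5, np.float64(47.8), 7291) [  0.5115   0.2996   0.207  -75.7736]
[[-0.001,0.001,-0.011,-0.365,1],[-0.002,0.001,-0.021,-0.73,1]]
[[-0.001,0.0,-0.011,-0.365,1],[-0.002,0.001,-0.021,-0.73,1]]
[[-0.001,0.0,-0.011,-0.365,1],[-0.242,0.136,-0.016,-0.365,1],[-0.483,0.272,-0.022,-0.365,1],[-0.725,0.408,-0.027,-0.365,1],[-0.966,0.544,-0.033,-0.365,1]]
[[-0.263,0.088,-0.006,0.0,1],[-0.525,0.175,-0.011,0.0,1],[-0.754,0.243,0.009,0.0,1],[-0.983,0.311,0.029,0.0,1]]
[[-0.229,0.068,0.02,0.0,1],[-0.458,0.136,0.04,0.0,1],[-0.687,0.204,0.06,0.0,1],[-0.916,0.271,0.08,0.0,1]]
[[-0.229,0.068,0.02,0.0,1],[-0.458,0.136,0.04,0.0,1],[-0.687,0.204,0.06,0.0,1],[-0.916,0.271,0.08,0.0,1],[-0.916,0.271,0.08,0.0,1],[-0.916,0.271,0.08,0.0,1],[-0.916,0.271,0.08,0.0,1]]
```

White pile squared at (510, 299). On to grey.

Emit:
{"fn": "carry_out", "kwargs": {
  "deltas": [
    [0, 0, -0.01, -0.365, 1],
    [0, 0, -0.02, -0.73, 1]
  ]
}}

```text
clock: 46.28
position: [0.5104, 0.299, 0.2074]
ee_rot: [0.951, 0.31, -0.001, 0.0]
ft_force: [0.4, 0.0, -0.3]
grip_width: 1.0
grasp_force: 0.0
```

Emit:
{"fn": "carry_out", "kwargs": {
  "deltas": [
    [0, 0, -0.01, -0.365, 1],
    [0, 0, -0.02, -0.73, 1]
  ]
}}

```text
clock: 46.52
position: [0.5104, 0.299, 0.2104]
ee_rot: [0.877, 0.481, -0.001, 0.0]
ft_force: [0.1, -0.7, 0.3]
grip_width: 1.002
grasp_force: 0.0
```

Emit:
{"fn": "carry_out", "kwargs": {
  "deltas": [
    [0, 0, -0.011, -0.365, 1],
    [-0.242, 0.136, -0.016, -0.365, 1],
    [-0.483, 0.272, -0.022, -0.365, 1],
    [-0.725, 0.408, -0.027, -0.365, 1],
    [-0.966, 0.544, -0.033, -0.365, 1]
  ]
}}

```text
clock: 47.15
position: [0.5003, 0.1318, 0.2155]
ee_rot: [0.828, 0.56, -0.001, -0.0]
ft_force: [1.2, -0.6, 0.5]
grip_width: 1.0
grasp_force: 0.0
```

Emit:
{"fn": "carry_out", "kwargs": {
  "deltas": [
    [-0.263, 0.088, -0.006, 0, 1],
    [-0.525, 0.175, -0.011, 0, 1],
    [-0.754, 0.243, 0.009, 0, 1],
    [-0.983, 0.311, 0.029, 0, 1]
  ]
}}

```text
clock: 47.65
position: [0.4887, -0.022, 0.2113]
ee_rot: [0.828, 0.56, -0.001, -0.0]
ft_force: [-0.2, 0.4, 0.2]
grip_width: 1.0
grasp_force: 0.0
```

Emit:
{"fn": "carry_out", "kwargs": {
  "deltas": [
    [-0.229, 0.068, 0.02, 0, 1],
    [-0.458, 0.136, 0.04, 0, 1],
    [-0.687, 0.204, 0.06, 0, 1],
    [-0.916, 0.271, 0.08, 0, 1]
  ]
}}

```text
clock: 48.15
position: [0.4753, -0.1644, 0.1993]
ee_rot: [0.828, 0.56, -0.001, -0.001]
ft_force: [0.4, 0.5, 0.0]
grip_width: 0.999
grasp_force: 0.0
```

Emit:
{"fn": "carry_out", "kwargs": {
  "deltas": [
    [-0.229, 0.068, 0.02, 0, 1],
    [-0.458, 0.136, 0.04, 0, 1],
    [-0.687, 0.204, 0.06, 0, 1],
    [-0.916, 0.271, 0.08, 0, 1],
    [-0.916, 0.271, 0.08, 0, 1],
    [-0.916, 0.271, 0.08, 0, 1],
    [-0.916, 0.271, 0.08, 0, 1]
  ]
}}

```text
clock: 49.02
position: [0.463, -0.305, 0.1882]
ee_rot: [0.828, 0.561, 0.0, -0.0]
ft_force: [-0.1, 0.2, -0.7]
grip_width: 1.003
grasp_force: 0.0
```

Run:
```python
from h import *; from plan import *
c=camera("wrist"); print(np.round(pose(),4),manip.get_obs()["clock"]); print(top_rect(c,471,-308,28,45)); save(c,"w12.png")
L,p=toolframe(c); ob=(L[...,2]>5)&(L[...,2]<150)&(c["depth"]>0)
for s in(1,-1):
    for d in (110,130):
        m=ob&(abs(L[...,0]-s*d)<40)&(abs(L[...,1])<70); v=(abs(L[...,0]-s*d)<40)&(abs(L[...,1])<70); print(s,d,m.sum(),v.sum())
t=camera("top"); print(top_rect(t,471,-307,28,45), top_rect(t,510,298,40,60));
```

```text
[  0.4631  -0.3051   0.1884 -21.7667] 49.075
(array([ 470.4, -308.6]), array([62. , 62.2]), -21.7, np.float64(35.8), 7812)
1 110 0 24500
1 130 0 19301
-1 110 0 14011
-1 130 0 13400
(array([ 471.1, -307.3]), array([62.4, 62.2]), -21.1, np.float64(35.2), 592) (array([510.3, 299.6]), array([62.5, 63. ]), 15.5, np.float64(47.7), 644)
```

View pics/w12.png

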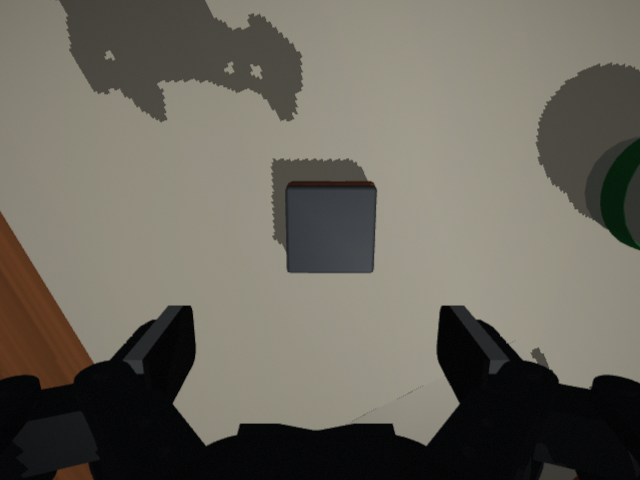

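The grey pile at px (331,228) has a grey top and a terracotta rim beneath. The ground ahead of it (px 330,60) holds only shadow. I'll take grey2 and set it 130 mm along tool +x.

Emit:
{"fn": "carry_out", "kwargs": {
  "deltas": [
    [0.004, 0.059, 0.2, 0, 1],
    [0.004, 0.059, 0.4, 0, 1],
    [0.004, 0.059, 0.6, 0, 1],
    [0.004, 0.059, 0.8, 0, 1],
    [0.004, 0.059, 0.91, 0, 1],
    [0.004, 0.059, 0.957, 0, 1],
    [0.004, 0.059, 0.957, 0, 1],
    [0.004, 0.059, 0.957, 0, -0.6],
    [0.004, 0.059, 0.957, 0, -0.6],
    [0.004, 0.059, 0.957, 0, -0.6],
    [0.004, 0.059, 0.957, 0, -0.6],
    [0.004, 0.059, 0.957, 0, -0.6],
    [0.004, 0.059, 0.957, 0, -0.6],
    [0.004, 0.059, 0.93, 0, -0.6],
    [0.004, 0.059, 0.87, 0, -0.6],
    [0.004, 0.059, 0.77, 0, -0.6],
    [0.004, 0.059, 0.667, 0, -0.6],
    [0.004, 0.059, 0.667, 0, -0.6],
    [0.004, 0.059, 0.667, 0, -0.6]
  ],
  "force": 50
}}

```text
clock: 51.5
position: [0.4712, -0.3088, 0.0885]
ee_rot: [0.828, 0.56, 0.0, -0.0]
ft_force: [0.5, 1.0, -2.0]
grip_width: 0.705
grasp_force: 54.1
```

Run:
```python
from h import *; from plan import *
print(np.round(pose(),4),manip.get_obs()["clock"])
t=camera("scene"); P=cloud(t)
r=t["img"].astype(int); m=(r[...,0]>r[...,2]*1.6)&(r[...,0]>60)&(np.hypot(P[...,0]-.471,P[...,1]+.307)<.06)
print("terra z",np.percentile(P[m][:,2],[10,50,90]).round(4),m.sum()); save(t,"s13.png",(170,150,260,230),6)
```

```text
[  0.4712  -0.3088   0.0885 -21.8494] 51.5
terra z [0.0172 0.022  0.0243] 510
```

Terracotta stays at z≈22–24 mm, so only grey2 is lifted.

Emit:
{"fn": "carry_out", "kwargs": {
  "deltas": [
    [0.2, 0, 0, 0, -0.6],
    [0.45, 0, 0, 0, -0.6],
    [0.7, 0, 0, 0, -0.6],
    [0.867, 0, 0, 0, -0.6],
    [0.867, 0, 0.1, 0, -0.6],
    [0.867, 0, 0.2, 0, -0.6],
    [0.867, 0, 0.3, 0, -0.6],
    [0.867, 0, 0.38, 0, -0.6],
    [0.867, 0, 0.42, 0, -0.6],
    [0.867, 0, 0.44, 0, -0.6],
    [0.867, 0, 0.447, 0, -0.6],
    [0.867, 0, 0.447, 0, -0.6]
  ]
}}

```text
clock: 53.05
position: [0.5195, -0.1886, 0.0224]
ee_rot: [0.829, 0.56, 0.0, -0.0]
ft_force: [-6.1, 0.3, 9.3]
grip_width: 0.708
grasp_force: 55.2
```

Emit:
{"fn": "carry_out", "kwargs": {
  "deltas": [
    [0, 0, 0.004, 0, -0.6],
    [0, 0, 0.008, 0, -0.6],
    [0, 0, 0.008, 0, -0.6]
  ]
}}

```text
clock: 53.42
position: [0.5195, -0.1887, 0.0223]
ee_rot: [0.829, 0.56, 0.001, -0.001]
ft_force: [-11.4, 5.2, 27.1]
grip_width: 0.708
grasp_force: 57.0
```

Emit:
{"fn": "carry_out", "kwargs": {
  "deltas": [
    [0, 0, -0.005, 0, 0.5],
    [0, 0, -0.005, 0, 1],
    [0, 0, -0.005, 0, 1],
    [0, 0, -0.15, 0, 1],
    [0, 0, -0.35, 0, 1],
    [0, 0, -0.45, 0, 1],
    [-0.25, 0, -0.45, 0, 1],
    [-0.55, 0, -0.45, 0, 1],
    [-0.8, 0, -0.45, 0, 1],
    [-0.867, 0, -0.45, 0, 1],
    [-0.867, 0, -0.45, 0, 1],
    [-0.867, 0, -0.3, 0, 1],
    [-0.867, 0, -0.15, 0, 1],
    [-0.867, 0, -0.085, 0, 1],
    [-0.867, 0, -0.085, 0, 1],
    [-0.867, 0, -0.085, 0, -0.6],
    [-0.867, 0, -0.085, 0, -0.6],
    [-0.867, 0, -0.085, 0, -0.6],
    [-0.867, 0, -0.085, 0, -0.6],
    [-0.867, 0, -0.085, 0, -0.6]
  ]
}}

```text
clock: 55.92
position: [0.4718, -0.3092, 0.0343]
ee_rot: [0.828, 0.56, 0.001, 0.0]
ft_force: [-2.3, 1.3, 6.4]
grip_width: 0.713
grasp_force: 53.3
```

Emit:
{"fn": "carry_out", "kwargs": {
  "deltas": [
    [0, 0, 0, 0, -0.6],
    [0, 0, -0.05, 0, -0.6],
    [0, 0, -0.15, 0, -0.6],
    [0, 0, -0.35, 0, -0.6],
    [0, 0, -0.6, 0, -0.6],
    [0, 0, -0.8, 0, -0.6],
    [0, 0, -0.98, 0, -0.6],
    [0, 0, -0.98, 0, -0.6],
    [0, 0, -0.98, 0, -0.6]
  ]
}}

```text
clock: 57.05
position: [0.4709, -0.3088, 0.1799]
ee_rot: [0.828, 0.56, 0.0, -0.0]
ft_force: [0.0, -0.2, -2.1]
grip_width: 0.706
grasp_force: 54.6
```

Run:
```python
from h import *; from plan import *
tilt(); print(np.round(pose(),4))
plan([(480,-280,190,-21,-.6,2),(625.2,26.5,200,-10.4,-0.6,10,3)])
t=camera("top"); print("grey1",top_rect(t,471,-307,6,18),"grey2",top_rect(t,519.5,-188,6,18))
```

```text
[ 0.4707 -0.3088  0.1795] [ 0.4  0.2 -1. ] 57.1 0.706
slope x,y, z0 [-1.0000e-03 -1.0000e-03  1.6942e+02] extent [-27.8 -30.6 167. ] [ 30.9  27.3 171.9]
[  0.4707  -0.3088   0.1795 -21.8684]
[[0.1,-0.007,-0.035,-0.014,-0.6],[0.201,-0.014,-0.07,-0.029,-0.6],[0.427,0.0,-0.077,-0.064,-0.6],[0.652,0.013,-0.083,-0.1,-0.6],[0.878,0.027,-0.09,-0.135,-0.6]]
[[0.224,0.03,-0.007,-0.035,-0.6],[0.448,0.059,-0.013,-0.071,-0.6],[0.672,0.089,-0.02,-0.106,-0.6],[0.897,0.118,-0.027,-0.141,-0.6]]
[[0.221,0.046,-0.007,-0.035,-0.6],[0.443,0.092,-0.013,-0.071,-0.6],[0.664,0.138,-0.02,-0.106,-0.6],[0.664,0.138,-0.02,-0.106,-0.6],[0.664,0.138,-0.02,-0.106,-0.6],[0.664,0.138,-0.02,-0.106,-0.6]]
grey1 (array([ 476.6, -292.4]), array([35.7, 65.2]), -11.6, np.float64(11.2), 274) grey2 (array([ 518.8, -187. ]), array([62.5, 62. ]), -22.1, np.float64(11.4), 518)
```

Emit:
{"fn": "carry_out", "kwargs": {
  "deltas": [
    [0.1, -0.007, -0.035, -0.014, -0.6],
    [0.2, -0.014, -0.07, -0.03, -0.6],
    [0.427, 0, -0.077, -0.064, -0.6],
    [0.652, 0.013, -0.083, -0.1, -0.6],
    [0.878, 0.027, -0.09, -0.135, -0.6]
  ]
}}

```text
clock: 57.78
position: [0.5247, -0.1859, 0.1939]
ee_rot: [0.807, 0.59, 0.0, -0.0]
ft_force: [0.3, -0.3, -0.5]
grip_width: 0.704
grasp_force: 54.6
```

Emit:
{"fn": "carry_out", "kwargs": {
  "deltas": [
    [0.224, 0.03, -0.007, -0.035, -0.6],
    [0.448, 0.06, -0.013, -0.071, -0.6],
    [0.672, 0.09, -0.02, -0.106, -0.6],
    [0.897, 0.118, -0.027, -0.141, -0.6]
  ]
}}

```text
clock: 58.28
position: [0.5828, -0.0635, 0.1977]
ee_rot: [0.785, 0.619, 0.0, -0.0]
ft_force: [1.2, 0.1, -1.0]
grip_width: 0.7
grasp_force: 54.6
```

Emit:
{"fn": "carry_out", "kwargs": {
  "deltas": [
    [0.221, 0.046, -0.007, -0.035, -0.6],
    [0.443, 0.092, -0.013, -0.071, -0.6],
    [0.644, 0.138, -0.02, -0.106, -0.6],
    [0.644, 0.138, -0.02, -0.106, -0.6],
    [0.644, 0.138, -0.02, -0.106, -0.6],
    [0.644, 0.138, -0.02, -0.106, -0.6]
  ]
}}

```text
clock: 59.02
position: [0.6246, 0.0224, 0.2007]
ee_rot: [0.769, 0.639, -0.0, 0.0]
ft_force: [-0.9, 0.7, -0.7]
grip_width: 0.706
grasp_force: 54.6
```

Run:
```python
from h import *
fitcheck()
t=camera("top"); print("grey1",top_rect(t,471,-307,6,18),"grey2",top_rect(t,519.5,-188,6,18))
```

```text
pose [  0.6246   0.0224   0.2008 -10.4962] 59.075
base [-10.2 -56.6   7.9] [61.4 53.6 15.9]
shaft [ 23.8 -43.4 120. ] [ 48.9  40.4 131.9]
tile [[-28.4 -31.8 182.6]
 [ 32.3  28.1 191.6]]
grey1 (array([ 471.4, -308. ]), array([61.4, 61.6]), -21.8, np.float64(11.2), 556) grey2 (array([ 517.8, -186.7]), array([62.6, 61.6]), -23.5, np.float64(11.1), 542)
```

Aligned within 0.5 mm. I'll lower it to the leaves and release, then press with closed fingers.

Emit:
{"fn": "carry_out", "kwargs": {
  "deltas": [
    [0.003, 0, 0.1, 0, -0.6],
    [0.003, 0, 0.25, 0, -0.6],
    [0.003, 0, 0.4, 0, -0.6],
    [0.003, 0, 0.48, 0, -0.6],
    [0.003, 0, 0.51, 0, -0.6],
    [0.003, 0, 0.525, 0, -0.6],
    [0.003, 0, 0.535, 0, -0.6],
    [0.003, 0, 0.535, 0, -0.6]
  ]
}}

```text
clock: 60.12
position: [0.6256, 0.0238, 0.1216]
ee_rot: [0.768, 0.64, 0.001, 0.0]
ft_force: [-1.4, 0.3, 3.9]
grip_width: 0.705
grasp_force: 55.2
```

Run:
```python
from h import *
tilt()
```

```text
[0.6256 0.0238 0.1215] [-1.2  0.1  5.9] 60.175 0.706
slope x,y, z0 [-3.00000e-03  0.00000e+00  1.11099e+02] extent [-28.  -31.1  91.1] [ 32.7  27.2 113.3]
```

Emit:
{"fn": "carry_out", "kwargs": {
  "deltas": [
    [0, 0, 0, 0, 0.4],
    [0, 0, 0, 0, 0.8],
    [0, 0, 0, 0, 0.9],
    [0, 0, 0, 0, 0.9],
    [0, 0, -0.1, 0, 0.9],
    [0, 0, -0.3, 0, 0.9],
    [0, 0, -0.5, 0, 0.9],
    [0, 0, -0.5, 0, -1],
    [0, 0, -0.5, 0, -1],
    [0, 0, -0.5, 0, -1],
    [0, 0, -0.5, 0, -1],
    [0, 0, -0.5, 0, -1]
  ]
}}

```text
clock: 61.68
position: [0.6247, 0.0238, 0.195]
ee_rot: [0.768, 0.64, -0.0, -0.0]
ft_force: [-0.2, -0.8, 1.1]
grip_width: 0.005
grasp_force: 0.0
```

Run:
```python
from h import *
tilt()
```

```text
[0.6248 0.0238 0.1952] [-0.5  0.6 -0.5] 61.725 0.001
slope x,y, z0 [-2.00000e-03  1.00000e-03  1.11847e+02] extent [-26.5 -29.5 108.8] [ 32.2  27.5 114.2]
```

Emit:
{"fn": "carry_out", "kwargs": {
  "deltas": [
    [0.006, 0, 0.15, 0, -1],
    [0.006, 0, 0.3, 0, -1],
    [0.006, 0, 0.4, 0, -1],
    [0.006, 0, 0.44, 0, -1],
    [0.006, 0, 0.47, 0, -1],
    [0.006, 0, 0.49, 0, -1],
    [0.006, 0, 0.51, 0, -1],
    [0.006, 0, 0.51, 0, -1]
  ]
}}

```text
clock: 62.72
position: [0.6255, 0.0244, 0.1198]
ee_rot: [0.768, 0.64, 0.001, 0.0]
ft_force: [-0.4, -1.3, 4.5]
grip_width: -0.0
grasp_force: 2.0
```

Run:
```python
from h import *
tilt()
```

```text
[0.6255 0.0244 0.1198] [0.3 0.2 4.8] 62.775 0.004
slope x,y, z0 [-2.0000e-03  1.0000e-03  9.7539e+01] extent [-17.4 -30.1  95.4] [30.8 28.  99.7]
```

Level, with the top at 97.5 mm. I'll press down to about 88 mm, back off and check.

Emit:
{"fn": "carry_out", "kwargs": {
  "deltas": [
    [0, 0, 0.015, 0, -1],
    [0, 0, 0.03, 0, -1],
    [0, 0, 0.045, 0, -1],
    [0, 0, 0.06, 0, -1],
    [0, 0, 0.066, 0, -1],
    [0, 0, 0.066, 0, -1],
    [0, 0, 0.066, 0, -1]
  ]
}}

```text
clock: 63.65
position: [0.6256, 0.0245, 0.11]
ee_rot: [0.768, 0.64, 0.001, 0.0]
ft_force: [-1.1, 0.1, 6.2]
grip_width: -0.001
grasp_force: 3.3
```

Run:
```python
from h import *
tilt()
```

```text
[0.6256 0.0245 0.11  ] [-1.2  0.3  7.7] 63.7 -0.003
slope x,y, z0 [-1.0000e-03  0.0000e+00  8.7691e+01] extent [-17.2 -30.   85.4] [27.6 27.9 89.9]
```

Emit:
{"fn": "carry_out", "kwargs": {
  "deltas": [
    [0, 0, -0.03, 0, -1],
    [0, 0, -0.1, 0, -1],
    [0, 0, -0.3, 0, -0.5],
    [0, 0, -0.55, 0, 1],
    [0, 0, -0.6, 0, 1],
    [0, 0, -0.6, 0, 1],
    [0, 0, -0.6, 0, 1]
  ]
}}

```text
clock: 64.58
position: [0.6245, 0.0249, 0.1979]
ee_rot: [0.768, 0.64, -0.001, -0.0]
ft_force: [-0.4, 0.1, 0.1]
grip_width: 0.997
grasp_force: 0.0
```

Run:
```python
from h import *; from plan import *
c=tilt(); save(c,"w14.png",(200,120,440,360),2)
t=camera("top"); print("grey1",top_rect(t,471,-307,6,18),"grey2",top_rect(t,518,-187,6,18))
plan([(540,-140,180,-22.5,1,6),(518.7,-188.5,140,-22.5,1,3,3)])
```

```text
[0.6244 0.0248 0.1978] [-0.4 -0.5 -0.4] 64.625 0.999
slope x,y, z0 [-1.0000e-03  0.0000e+00  9.2113e+01] extent [-27.5 -28.3  89.7] [28.  28.5 94.6]
grey1 (array([ 471.7, -307.5]), array([62.2, 61.6]), -21.0, np.float64(11.5), 506) grey2 (array([ 518.3, -186.8]), array([62.1, 61.5]), -21.7, np.float64(11.5), 570)
[[-0.197,-0.059,0.02,0.067,1],[-0.394,-0.119,0.04,0.134,1],[-0.591,-0.178,0.06,0.202,1],[-0.788,-0.237,0.08,0.269,1],[-0.985,-0.297,0.1,0.336,1]]
[[-0.204,-0.024,0.02,0.067,1],[-0.322,-0.031,0.109,0.067,1],[-0.439,-0.037,0.198,0.067,1],[-0.557,-0.044,0.287,0.067,1],[-0.557,-0.044,0.287,0.067,1],[-0.557,-0.044,0.287,0.067,1],[-0.557,-0.044,0.287,0.067,1]]
```

View pics/w14.png

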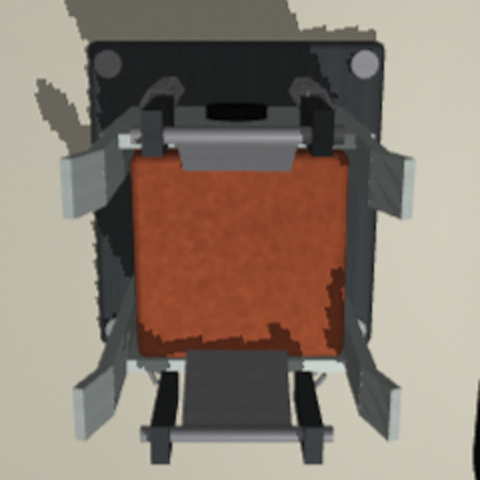

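The catches lie over the tile at px rows 150 and 355. The top is at 92.1 mm and level, so all three terracotta tiles are in. Now to restore grey2.

Emit:
{"fn": "carry_out", "kwargs": {
  "deltas": [
    [-0.197, -0.059, 0.02, 0.067, 1],
    [-0.394, -0.119, 0.04, 0.134, 1],
    [-0.591, -0.178, 0.06, 0.2, 1],
    [-0.788, -0.237, 0.08, 0.269, 1],
    [-0.985, -0.297, 0.1, 0.336, 1]
  ]
}}

```text
clock: 65.3
position: [0.5536, -0.1143, 0.1837]
ee_rot: [0.822, 0.569, 0.0, -0.0]
ft_force: [0.4, -0.6, -0.8]
grip_width: 1.001
grasp_force: 0.0
```

Emit:
{"fn": "carry_out", "kwargs": {
  "deltas": [
    [-0.204, -0.024, 0.02, 0.05, 1],
    [-0.322, -0.031, 0.109, 0.05, 1],
    [-0.439, -0.037, 0.198, 0.05, 1],
    [-0.557, -0.044, 0.287, 0.05, 1],
    [-0.557, -0.044, 0.287, 0.05, 1],
    [-0.557, -0.044, 0.287, 0.05, 1],
    [-0.557, -0.044, 0.287, 0.05, 1]
  ]
}}

```text
clock: 66.18
position: [0.5197, -0.1879, 0.1414]
ee_rot: [0.829, 0.56, 0.0, 0.0]
ft_force: [-0.1, 0.1, -0.6]
grip_width: 1.003
grasp_force: 0.0
```

Run:
```python
from h import *; from plan import *
c=camera("wrist"); print(np.round(pose(),4),manip.get_obs()["clock"]); print(top_rect(c,519,-188,6,18))
plan([(519.5,-188.7,21,-21.8,1,1)])
plan([(519.5,-188.7,70,-21.8,-.6,1),(472.7,-309.7,70,-21.8,-.6,1)],[.5195,-.1887,.070,-21.8])
```

```text
[  0.5197  -0.1879   0.1413 -21.919 ] 66.225
(array([ 518.1, -187.6]), array([61.5, 62.1]), -21.9, np.float64(11.8), 9026)
[[-0.005,0.001,0.802,-0.004,1]]
[[0.0,0.0,0.0,0.0,-0.6],[-0.865,0.01,0.0,0.0,-0.6]]
```

Emit:
{"fn": "carry_out", "kwargs": {
  "deltas": [
    [-0.005, 0, 0.25, 0, 1],
    [-0.005, 0, 0.5, 0, 1],
    [-0.005, 0, 0.7, 0, 1],
    [-0.005, 0, 0.8, 0, 1],
    [-0.005, 0, 0.8, 0, 1],
    [-0.005, 0, 0.8, 0, -0.6],
    [-0.005, 0, 0.8, 0, -0.6],
    [-0.005, 0, 0.8, 0, -0.6],
    [-0.005, 0, 0.8, 0, -0.6],
    [-0.005, 0, 0.8, 0, -0.6],
    [-0.005, 0, 0.8, 0, -0.6],
    [-0.005, 0, 0.75, 0, -0.6],
    [-0.005, 0, 0.6, 0, -0.6],
    [-0.005, 0, 0.467, 0, -0.6],
    [-0.005, 0, 0.467, 0, -0.6],
    [-0.005, 0, 0.467, 0, -0.6]
  ]
}}

```text
clock: 68.22
position: [0.5187, -0.1889, 0.0706]
ee_rot: [0.829, 0.559, 0.0, -0.0]
ft_force: [0.1, 1.3, -1.1]
grip_width: 0.707
grasp_force: 54.7
```

Emit:
{"fn": "carry_out", "kwargs": {
  "deltas": [
    [-0.2, 0, 0, 0, -0.6],
    [-0.45, 0.005, 0, 0, -0.6],
    [-0.7, 0.01, 0, 0, -0.6],
    [-0.865, 0.01, 0, 0, -0.6],
    [-0.865, 0.01, 0, 0, -0.6],
    [-0.865, 0.01, 0.1, 0, -0.6],
    [-0.865, 0.01, 0.18, 0, -0.6],
    [-0.865, 0.01, 0.22, 0, -0.6],
    [-0.865, 0.01, 0.235, 0, -0.6],
    [-0.865, 0.01, 0.235, 0, -0.6]
  ]
}}

```text
clock: 69.47
position: [0.4717, -0.3101, 0.0356]
ee_rot: [0.829, 0.559, -0.0, 0.0]
ft_force: [-0.4, -0.8, -1.3]
grip_width: 0.702
grasp_force: 54.6
```

Emit:
{"fn": "carry_out", "kwargs": {
  "deltas": [
    [0, 0, 0.006, 0, -0.6],
    [0, 0, 0.012, 0, -0.6],
    [0, 0, 0.012, 0, -0.6]
  ]
}}

```text
clock: 69.85
position: [0.4719, -0.3102, 0.0346]
ee_rot: [0.829, 0.559, 0.0, 0.0]
ft_force: [-2.8, 2.1, 8.0]
grip_width: 0.709
grasp_force: 55.5
```

Emit:
{"fn": "carry_out", "kwargs": {
  "deltas": [
    [0, 0, -0.003, 0, 0.3],
    [0, 0, -0.003, 0, 1],
    [0, 0, -0.003, 0, 1],
    [0, 0, -0.003, 0, 1],
    [0, 0, 0.04, 0, 1],
    [0, 0, 0.075, 0, 1],
    [0, 0, 0.075, 0, 1],
    [0, 0, 0.075, 0, 0.5],
    [0, 0, 0.075, 0, 0.43],
    [0, 0, 0.075, 0, 0.35],
    [0, 0, 0.075, 0, 0.2],
    [0, 0, 0.075, 0, 0.2],
    [0, 0, 0.075, 0, 0.2],
    [0, 0, 0.075, 0, 0.6],
    [0, 0, 0.075, 0, 1],
    [0, 0, 0.075, 0, 1],
    [0, 0, -0.1, 0, 1],
    [0, 0, -0.3, 0, 1],
    [0, 0, -0.3, -0.33, 1],
    [0, 0, -0.3, -0.66, 1]
  ],
  "force": 20
}}

```text
clock: 72.35
position: [0.4718, -0.31, 0.0791]
ee_rot: [0.718, 0.696, 0.0, 0.0]
ft_force: [-0.4, -0.1, -1.4]
grip_width: 1.001
grasp_force: 0.0
```

Emit:
{"fn": "carry_out", "kwargs": {
  "deltas": [
    [0, 0, 0, -0.33, 1],
    [0, 0, 0, -0.66, 1],
    [0, 0, 0, -1, 1],
    [0, 0, 0, -1, 1]
  ]
}}

```text
clock: 72.85
position: [0.4715, -0.3101, 0.0788]
ee_rot: [0.517, 0.856, 0.0, -0.0]
ft_force: [-0.2, 0.3, 0.4]
grip_width: 1.003
grasp_force: 0.0
```

Emit:
{"fn": "carry_out", "kwargs": {
  "deltas": [
    [0, 0, 0, -0.33, 1],
    [0, 0, 0, -0.66, 1],
    [0, 0, 0, -1, 1],
    [0, 0, 0, -1, 1]
  ]
}}

```text
clock: 73.35
position: [0.4715, -0.3101, 0.0788]
ee_rot: [0.28, 0.96, 0.0, -0.0]
ft_force: [-0.3, 0.2, 0.1]
grip_width: 1.004
grasp_force: 0.0
```

Emit:
{"fn": "carry_out", "kwargs": {
  "deltas": [
    [0, 0, 0, -0.34, 1],
    [0, 0, 0, -0.34, 1],
    [0, 0, 0, -0.34, 1]
  ]
}}

```text
clock: 73.72
position: [0.4716, -0.3101, 0.0787]
ee_rot: [0.194, 0.981, 0.0, -0.0]
ft_force: [-0.1, -0.6, -0.3]
grip_width: 0.998
grasp_force: 0.0
```

Run:
```python
from h import *; from plan import *
c=camera("wrist"); print(np.round(pose(),4),manip.get_obs()["clock"]); print(top_rect(c,472,-309,18,32))
t=camera("top"); print(top_rect(t,472,-308,18,32))
plan([(472.3,-309.2,22,68.2,1,1)])
```

```text
[ 0.4716 -0.3101  0.0788 67.7102] 73.775
(array([ 469.9, -309. ]), array([62.3, 62.3]), -22.1, np.float64(23.9), 16882)
(array([ 457.3, -293.6]), array([45.9, 26. ]), -22.4, np.float64(23.5), 159)
[[-0.002,0.007,0.378,-0.014,1]]
```

Emit:
{"fn": "carry_out", "kwargs": {
  "deltas": [
    [0, 0.007, 0.15, 0, 1],
    [0, 0.007, 0.3, 0, 1],
    [0, 0.007, 0.378, 0, 1],
    [0, 0.007, 0.378, 0, 1],
    [0, 0.007, 0.378, 0, 0.5],
    [0, 0.007, 0.378, 0, 0.43],
    [0, 0.007, 0.378, 0, 0.35],
    [0, 0.007, 0.378, 0, 0.2],
    [0, 0.007, 0.378, 0, 0.2],
    [0, 0.007, 0.378, 0, 0.2],
    [0, 0.007, 0.378, 0, 0.6],
    [0, 0.007, 0.378, 0, 1],
    [0, 0.007, 0.378, 0, 1],
    [0, 0.007, 0.378, 0, 1],
    [0, 0.007, 0.15, 0, 1],
    [0, 0.007, -0.2, 0, 1],
    [0, 0.007, -0.6, 0, 1],
    [0, 0.007, -0.9, 0, 1],
    [0, 0.007, -0.9, 0, 1]
  ]
}}

```text
clock: 76.2
position: [0.4734, -0.3102, 0.2175]
ee_rot: [0.191, 0.982, -0.0, 0.003]
ft_force: [0.6, -0.1, -0.5]
grip_width: 0.999
grasp_force: 0.0
```

Emit:
{"fn": "carry_out", "kwargs": {
  "deltas": [
    [0, 0.3, 0, 0, 1],
    [0, 0.6, 0, 0, 1],
    [0, 0.9, 0, 0, 1],
    [0, 0.9, 0, 0, 1],
    [0, 0.9, 0, 0, 1]
  ]
}}

```text
clock: 76.82
position: [0.522, -0.1845, 0.2131]
ee_rot: [0.191, 0.982, -0.0, -0.001]
ft_force: [0.2, -0.7, -0.7]
grip_width: 0.999
grasp_force: 0.0
```

Run:
```python
from h import *; from plan import *
t=camera("top"); c=camera("scene"); print(manip.get_obs()["clock"])
for n,k in (("top",t),("scene",c)):
    print(n,"grey",top_rect(k,472,-308,18,32),"white",top_rect(k,510,298,40,60),"green",top_rect(k,489,150,6,18))
a=c["img"][230:310,430:510]; b=c["img"][160:240,170:250]; d=c["img"][190:310,270:390]
im=np.hstack([cv2.resize(x,(260,260),interpolation=cv2.INTER_CUBIC) for x in(a,b,d)])
cv2.imwrite("pics/fin.png",im[...,::-1])
```

```text
76.925
top grey None white (array([510.3, 299.4]), array([62. , 62.6]), 16.2, np.float64(47.5), 631) green (array([488.1, 150. ]), array([63. , 61.6]), 33.3, np.float64(11.4), 571)
scene grey (array([ 474.9, -309.5]), array([67. , 62.8]), -22.3, np.float64(21.9), 436) white (array([514. , 297.8]), array([66.5, 62.7]), 13.8, np.float64(46.4), 754) green (array([491.8, 149.2]), array([63.2, 63.4]), 34.3, np.float64(10.2), 610)
```

View pics/fin.png

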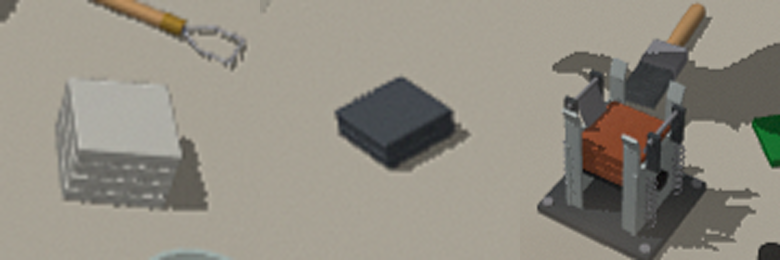

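The final crops show the white pile squared with four white tiles (px 120,145), the grey pile with two grey tiles (395,125), and three terracotta tiles caught in the feeder (630,140). The job is ready to hand in.

```bash
python3 -c "
from h import *
print(ticket.hand_in())"
```

```text
the job is handed in; nothing more can be done
None
```

All three terracotta tiles are caught in the feeder (top face measured at 92 mm, level), the white and grey piles are restacked and squared where they stood, and the job was handed in at about 77 s; hand-in returned no verdict.

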